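# Clamp the seized coffee pot firmly in the inspection cradle

## Task

Stand the copper coffee pot upright on the floor plate of the green clamp cradle, between the sprung shoe and the V jaw, and let go of it. Then wind the red tension wheel clockwise by its black knob until the resistance comes up to the firm set feel (the shoe squeezing the pot against the V jaw with about 20 N), no tighter, let go and leave it clamped so. Do not overtighten on the thin copper, and leave the other seized goods where they are.

Things in the scene. Friction and masses are not known exactly. Their poses are not given: they have to be found in the camera images.
- pot_mid (a point): Loose copper coffee pot, 0.3 to 0.7 kg: straight round body 62 mm across, 106 mm tall with its lid, rigid. Point on its axis 50 mm above its underside, z up. Dark ear handle to +x (reaches 66 mm from the axis, 58 to 90 mm above the underside), spout to -x (48 mm, 64 to 94 mm up). Its +y and -y sides are clear: grasp there, 75 to 85 mm up.
- cradle: Clamp cradle fixed to the counter. Origin at counter height; +y is the clamping direction, from wheel to V jaw; z up. Grey floor plate 110 (x) by 310 (y) mm, 8 mm thick; the pot stands on it. At +y a fixed rubber V jaw open towards -y, top 50 mm above the counter; at -y the green gear housing, top 70 mm above the counter, with the wheel on it.
- seat (a point): Point on top of the floor plate (8 mm above the counter), on the pot's axis when the pot touches both faces of the V jaw; 46 mm to +y of the cradle's origin, axes as the cradle's. A pot standing short of it (towards -y) is pushed there by the shoe. Before winding there are 24 to 40 mm of play between pot, shoe and jaw along y.
- shoe: Sprung rubber-faced shoe, 52 mm wide (cradle x), top 49 mm above the counter. Origin at the middle of its face at counter height; it faces the cradle's +y. Springs (1.5 N per mm, 24 mm travel) bear it on a rack that the wheel drives 15 mm towards +y per radian wound clockwise. Once the pot is stopped by the jaw, further winding loads the springs.
- hub (a point): Centre of the red tension wheel (132 mm across), on its fixed upright axis, at its rim's top 89 mm above the counter; axes as the cradle's. Clockwise from above tightens; 2.3 to 4 rad to wind. Braked: stays as left, turns against a steady 0.45 N m, 9 N at the knob; the loose pot adds under 2 N there, the set feel 6 N (20 N at the shoe) while turning; a hand at rest reads up to 2 N less.
- knob (a point): Black round knob standing on the wheel, 24 mm across, 46 mm high, from 92 to 138 mm above the counter; it spins freely on its own upright pin, so it can be held at a constant hand direction while it is led round. Point on its axis, 115 mm above the counter, 50 mm from the wheel's axis; +x points outward from the wheel's axis.
- black_pot_mid (a point): Bystander: black clay pot, 132 mm across, 160 mm tall; point on its axis at mid height.
- molcajete_mid (a point): Bystander: three-legged grey basalt mortar, 150 mm across, 90 mm tall; point at mid height.
- frame_mid (a point): Bystander: punched tin picture frame lying flat, 160 by 200 mm, 10 mm thick; point at its centre.
- box_mid (a point): Bystander: closed wooden box, 130 by 190 mm, 50 mm tall; point at its centre.
There are look-alikes about, which are no part of the job. Of the things like the part that bears pot_mid, leave any that is purple or yellow; of the rest the larger one is meant.

How it is judged:
On the way:
1. the pot stands upright on the cradle's floor plate between shoe and jaw, let go, not yet clamped (horizontal distance between pot_mid and seat below 0.045 m and angle between pot_mid's own z axis and vertical below 0.1 rad and z of pot_mid in the frame of seat below 0.056 m and contact force between the fingers and coffee_pot below 0.1 N and contact force between shoe and coffee_pot below 9 N), for 0.2 s.
At the end, for the whole second after the job is handed in: The pot stands upright (within 0.1 rad) on the floor plate, its axis within 8 mm of the seat point, squeezed by the shoe with 13 to 27 N, everything at rest (contact force between shoe and coffee_pot between 13 and 27 N and horizontal distance between pot_mid and seat below 0.008 m and angle between pot_mid's own z axis and vertical below 0.1 rad and z of pot_mid in the frame of seat below 0.056 m and linear speed of each of coffee_pot, shoe below 0.01 m/s); the robot touches nothing.
It fails at once if the pot is squeezed by the shoe with more than 36 N (contact force between shoe and coffee_pot above 36 N).
It fails at once if the pot is tipped over (angle between pot_mid's own z axis and vertical above 0.6 rad).
It fails at once if another seized thing is moved by more than 30 mm (distance of any of black_pot_mid, molcajete_mid, frame_mid, box_mid from where it was at the start of the episode above 0.03 m).
It also fails if it takes over 72 s, if anything falls off the work surface, if the arm or the gripper's body presses on something with over 40 N, if the wrist force passes 120 N, or if a joint passes its speed limit or range.

## Robot

A 6-joint arm with a two-finger parallel gripper is mounted at the origin on the work surface. World frame = base frame: x ahead of the robot, y to its left, z up, the work surface at z = 0. Lengths are in m, angles in rad, forces in N, time in s.
With the tool pointing down it reaches from about 0.375 to 0.9 m from the base axis. Payload 3.1 kg.
Tool frame: the origin (TCP) lies on the centre line of the jaws, within the pads' length; the fingertips stand 25 mm ahead of it and the grasp point (between the pads) lies 6 mm ahead of it (robot.nose_length is the y of the fingertips in the tool frame, in m); y points along the fingers, z is the direction in which the jaws open and shut, and the axes are right-handed (so a half turn about y gives the same grasp; the last joint's range is limited). The gripper opens to 87 mm and grips with 3 to 60 N. Pads are 19 mm wide; open, the fingers measure 117 mm over their backs; the gripper's body (75 mm by 190 mm) begins 51 mm behind the grasp point.
Start: joints at [1.004, 0.527, 1.433, -0, 1.181, -0.178], TCP at [0.236, 0.579, 0.248] pointing down, gripper open.
Joint ranges: [-3.08, 3.08], [-0.75, 2.2], [0.22, 2.44], [-1.43, 4.57], [0, 2.65], [-2.85, 2.85]. Speed limits (rad/s): [2.79, 2.79, 3.14, 3.14, 3.14, 3.14].

## Interface

Orientations are given as a unit quaternion [x, y, z, w].
In Python, from rig import robot, eyes, ticket gives the robot as it stands.
- The arm moves only by the tool play_rows, never from a script. Its argument "series" is a list of rows, each a list of 7 numbers: the opening, from 0 (shut) to 1 (fully open), then the shift along the tool's x, y, z scaled (see below), then the turn, a rotation vector about the tool's x, y, z scaled (see below). In form: [[claw, dx, dy, dz, ax, ay, az], ...]. A call has 1 to 12 rows; each row shifts and turns the commanded pose from where the row before left it, along the tool's axes as they then stand; what a row does not reach is not made up. The controller multiplies each number of a shift by 100 mm and each number of a turn by 180 degrees. A row lasts 1/12 s, in which the tool goes at most 41.7 mm and 7.16 degrees, less where a joint would pass 70% of its speed; a pose out of reach is approached as far as the arm can. A call with a number of a shift or a turn outside -1 to 1 is refused whole. A call with a gripper value outside its range is refused whole. The fingers move at their own pace and stop on an object; "grip_force" is the grip in N (left out, the last holds). Time passes only in rows, so rows that do not move let the fingers close. It gives the time, the measured TCP pose, the force and the opening at its end, in the units of the state.
- robot.get_obs(): the state, without advancing time (a new reading comes with each control period).
- eyes.camera(name): name is "scene" or "top" or "wrist"; returns the picture (480x640x3 uint8, red, green, blue); there is no depth.
- eyes.camera_params(name): a dict with "K" (3x3 intrinsics, pixels), "rvec" (rotation vector, rad) and "tvec" (3), from world to camera coordinates, as OpenCV has them. Camera axes: x right, y down, z forward; pixel columns grow to the right and rows downward; lengths in m; the calibration is good to about 2 mm. A picture is of the moment at which its call begins: read the wrist's pose just before it. camera_params takes no time and is no camera call; for the wrist camera it gives the pose at the moment of the call.
- ticket.hand_in(): hands the job in, once; it reports no verdict.
The state is a dict: "time": time; "q": joint angles; "joint_velocities": joint speeds; "joint_torque": joint torques, N m; "position": TCP position; "tool_rot": TCP orientation; "ft_force": force on the tool from outside, world axes, zero at the start; "moment": the same for the moment, N m; "grip_width": finger opening in m.
Only numpy, scipy, OpenCV 4.12 (cv2) and the standard library are available. Lean on these libraries where they do the work, as an engineer would, in place of code of your own. Each camera call takes 0.05 s, during which the arm holds its last target.

## Working session

There is one attempt and no reset: what is moved stays moved. The work goes in short steps, Python scripts to look and compute and a tool call to move; the robot and the scene stay as the last step left them, time stands still between calls to the robot, and variables do not carry over. Pictures are saved under pics/ and viewed, and the job is handed in when it is done.

Besides the shell and the picture viewer there is one more tool, called after "Call:" as name(argument=value, ...), one argument or row to a line, values as JSON. play_rows: Moves the arm, as the interface text tells. Its arguments: {"type":"object","properties":{"series":{"type":"array","items":{"type":"array","items":{"type":"number"}}},"grip_force":{"type":"number"}},"required":["series"]}

```bash
ls; mkdir -p pics; python3 - <<'E'
from rig import robot, eyes, ticket
import cv2,numpy as np
o=robot.get_obs();print({k:np.round(v,4) for k,v in o.items()})
for n in("scene","top","wrist"):
    im=eyes.camera(n);cv2.imwrite(f"pics/{n}0.png",im[:,:,::-1]);p=eyes.camera_params(n);print(n,p)
E
```

```text
pics
{'time': np.float64(0.0), 'q': array([ 1.0045,  0.5285,  1.4339,  0.    ,  1.1814, -0.1785]), 'joint_velocities': array([-0.0011, -0.0009,  0.0001,  0.0005,  0.0013,  0.0013]), 'joint_torque': array([-7.00000e-04, -4.40046e+01, -1.76590e+01,  6.31000e-02,
        5.85000e-02, -2.00000e-04]), 'position': array([0.2359, 0.578 , 0.2466]), 'tool_rot': array([ 0.6946, -0.1365,  0.136 , -0.6931]), 'ft_force': array([-0.0823,  0.4285, -0.374 ]), 'moment': array([-0.0134, -0.0033, -0.0137]), 'grip_width': np.float64(0.087)}
scene {'K': array([[559.31311211,   0.        , 320.79779495],
       [  0.        , 559.31311211, 238.83874114],
       [  0.        ,   0.        ,   1.        ]]), 'rvec': array([ 1.9141794 ,  1.28277855, -0.66286581]), 'tvec': array([-0.1569707 , -0.26015826,  1.8321402 ])}
top {'K': array([[592.58495782,   0.        , 328.88070186],
       [  0.        , 592.58495782, 244.9224846 ],
       [  0.        ,   0.        ,   1.        ]]), 'rvec': array([ 2.13194975, -2.17928108,  0.16382541]), 'tvec': array([-0.02646339,  0.55325989,  1.25410875])}
wrist {'K': array([[400.85343494,   0.        , 318.96012422],
       [  0.        , 400.85343494, 238.83904045],
       [  0.        ,   0.        ,   1.        ]]), 'rvec': array([-2.41647211, -1.62348329, -0.21601929]), 'tvec': array([-0.62354246, -0.03186409,  0.38961762])}
```

View pics/scene0.png

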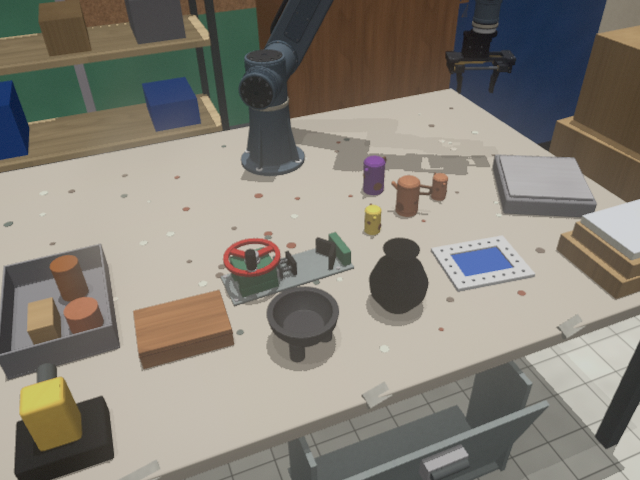

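View pics/top0.png

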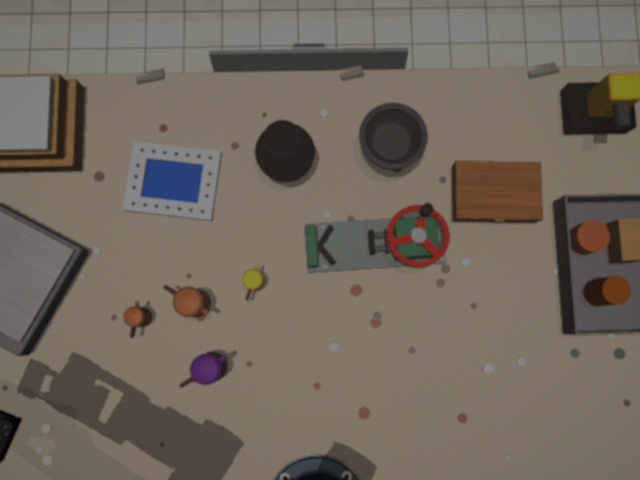

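View pics/wrist0.png

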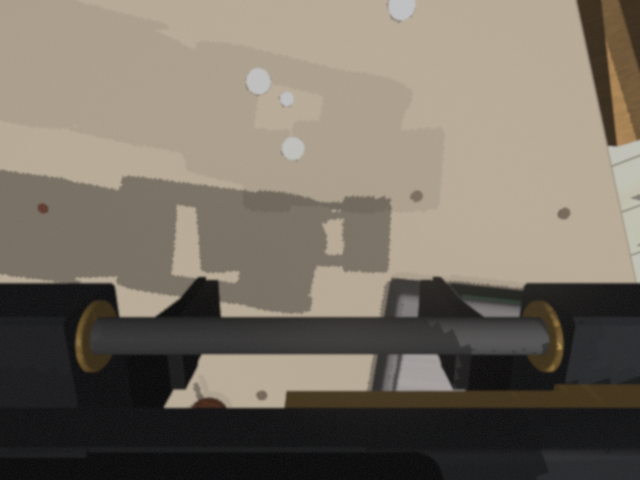

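```bash
cat > h.py <<'E'
from rig import robot, eyes, ticket
import cv2,numpy as np
from scipy.spatial.transform import Rotation as R
def ray(n,u,v,z,p=None):
    p=p or eyes.camera_params(n);Rm=cv2.Rodrigues(p["rvec"])[0];c=-Rm.T@p["tvec"]
    d=Rm.T@np.linalg.inv(p["K"])@np.array([u,v,1.]);return c+d*(z-c[2])/d[2]
def proj(n,P,p=None):
    p=p or eyes.camera_params(n);return cv2.projectPoints(np.atleast_2d(np.array(P,float)),p["rvec"],p["tvec"],p["K"],None)[0][:,0]
def crop(n,x0,y0,w,h,f,out,im=None):
    im=eyes.camera(n) if im is None else im
    c=cv2.resize(im[y0:y0+h,x0:x0+w],None,fx=f,fy=f,interpolation=cv2.INTER_CUBIC);cv2.imwrite(out,c[:,:,::-1])
def st():
    o=robot.get_obs();return o
E
python3 - <<'E'
from h import *
im=cv2.imread("pics/top0.png")[:,:,::-1]
crop("top",150,260,100,75,8,"pics/ct_pot.png",im)
crop("top",295,190,160,100,5,"pics/ct_cr.png",im)
im=cv2.imread("pics/scene0.png")[:,:,::-1]
crop("scene",210,220,160,90,5,"pics/cs_cr.png",im)
crop("scene",350,150,110,90,7,"pics/cs_pot.png",im)
for n in("top","scene"):
    p=eyes.camera_params(n);Rm=cv2.Rodrigues(p["rvec"])[0];print(n,-Rm.T@p["tvec"])
E
```

```text
top [ 0.37430067 -0.01956497  1.31875009]
scene [ 1.56799505 -0.43647617  0.8943936 ]
```

View pics/ct_pot.png

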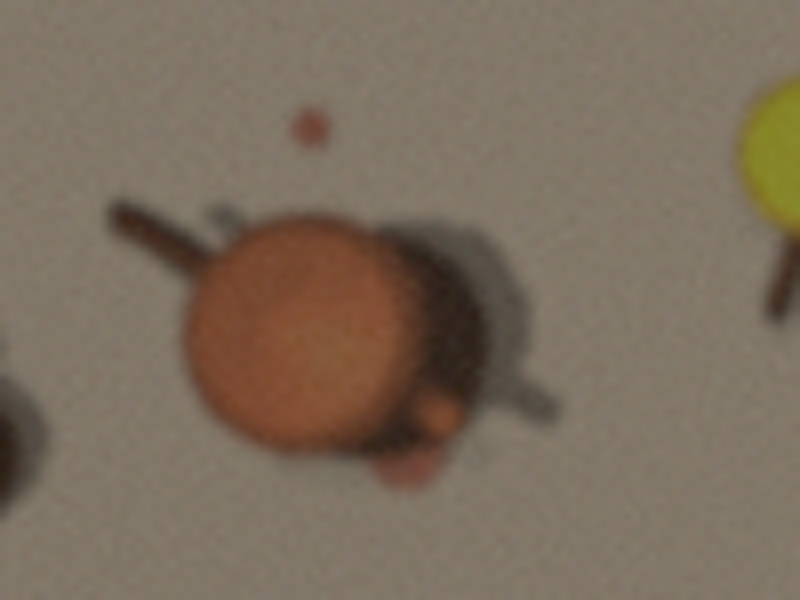

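View pics/ct_cr.png

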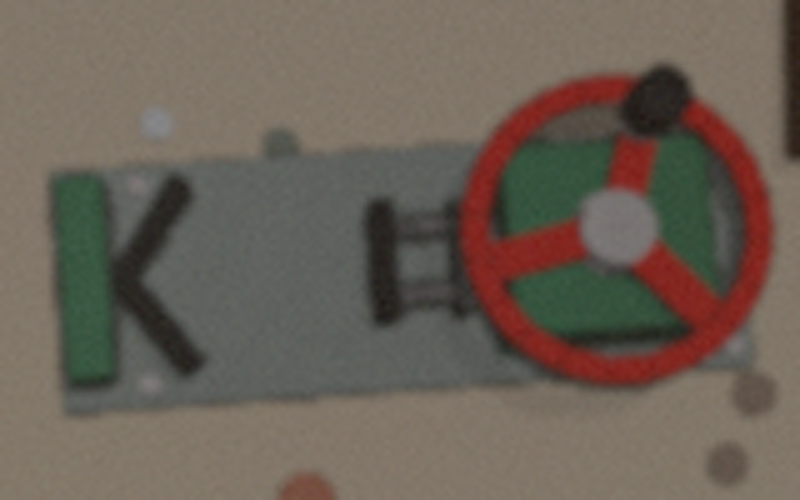

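View pics/cs_cr.png

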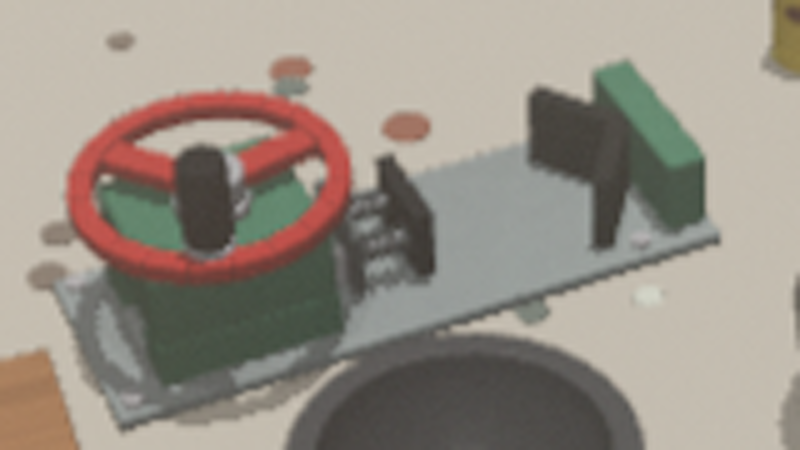

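View pics/cs_pot.png

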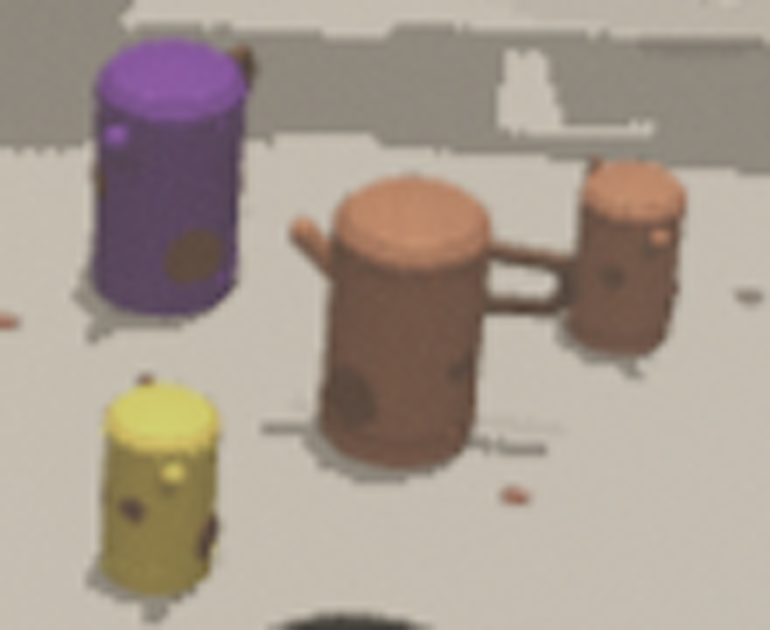

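```bash
cat >> h.py <<'E'
def c2p(x,y,x0,y0,f): return (x+.5)/f-.5+x0,(y+.5)/f-.5+y0
E
python3 - <<'E'
from h import *
def T(x,y,z): return ray("top",*c2p(x,y,295,190,5),z)
def P(x,y,z): return ray("top",*c2p(x,y,150,260,8),z)
c=P(303,333,.106);print("pot",c,"edge",P(185,333,.106),P(420,333,.106))
h=P(116,212,.086);s=P(438,412,.09)
print("handle",h-c,np.hypot(*(h-c)[:2]),np.degrees(np.arctan2(*(h-c)[1::-1])),"spout",s-c,np.hypot(*(s-c)[:2]),np.degrees(np.arctan2(*(c-s)[1::-1])))
A=T(50,172,.008);B=T(66,413,.008);D=T(752,370,.008);print("plate",A,B,D,A-B,D-B,np.hypot(*(A-B)[:2]),np.hypot(*(D-B)[:2]))
mid=(A+D)/2;print("mid",mid)
hub=T(617,231,.089);k=T(662,98,.138);print("hub",hub,"knob",k,np.hypot(*(k-hub)[:2]))
yd=hub-mid;print("hub dir mid",yd)
sh=[T(365,202,.049),T(387,324,.049),T(397,208,.049),T(402,318,.049)];print("shoe",sh)
print("Vtips",T(185,180,.05),T(200,365,.05),"apex",T(112,275,.05),T(130,275,.05),"back",T(55,178,.05),T(68,385,.05))
print(proj("scene",[[c[0],c[1],.106],[c[0],c[1],0],hub,k,A,B,D]))
E
```

```text
pot [0.43372462 0.25265707 0.106     ] edge [0.43439016 0.28255882 0.106     ] [0.43306435 0.22299163 0.106     ]
handle [ 0.03332477  0.05313495 -0.02      ] 0.06272051303804133 57.90520154161116 spout [-0.02023368 -0.03121661 -0.016     ] 0.037200517511305146 57.04988121524845
plate [0.60533391 0.01432739 0.008     ] [0.49670914 0.00908933 0.008     ] [ 0.50930908 -0.29687461  0.008     ] [0.10862478 0.00523805 0.        ] [ 0.01259995 -0.30596394  0.        ] 0.10875099586869845 0.3062232723632187
mid [ 0.5573215  -0.14127361  0.008     ]
hub [ 0.5609328  -0.22574897  0.089     ] knob [ 0.60779494 -0.23824575  0.138     ] 0.04849979691934325
hub dir mid [ 0.0036113  -0.08447536  0.081     ]
shoe [array([ 0.58204579, -0.12331585,  0.049     ]), array([ 0.52845271, -0.13112999,  0.049     ]), array([ 0.57911538, -0.13714528,  0.049     ]), array([ 0.53092605, -0.13770454,  0.049     ])]
Vtips [ 0.59319128 -0.04530346  0.05      ] [ 0.51227094 -0.04987156  0.05      ] apex [ 0.55219992 -0.01277238  0.05      ] [ 0.55203552 -0.02055161  0.05      ] back [0.59524294 0.01111697 0.05      ] [0.5048458  0.00709599 0.05      ]
[[407.87878766 178.10243374]
 [405.13771956 210.46758708]
 [251.48495751 253.3789493 ]
 [249.80243364 249.57949882]
 [353.39369835 265.38752737]
 [334.33421574 241.35424284]
 [220.6501299  274.3942149 ]]
```

```bash
cat >> h.py <<'E'
def go(tx,ty,tz,yaw=None):
    """delta from measured pose to target TCP; yaw=direction of tool z (deg, mod 180). prints scaled numbers"""
    o=robot.get_obs();Rm=R.from_quat(o["tool_rot"]).as_matrix()
    cur=np.degrees(np.arctan2(Rm[1,2],Rm[0,2]))
    d=np.array([tx,ty,tz])-o["position"]
    print("t",round(float(o["time"]),2),"pos",o["position"].round(4),"zyaw",round(cur,2),"tool y",Rm[:,1].round(4),"q",o["q"].round(3),"F",o["ft_force"].round(2),"w",round(float(o["grip_width"]),4))
    if yaw is not None:
        a=(yaw-cur+90)%180-90
        print("turn deg",round(a,2),"-> ay total",round(-a/180,4), "other way",round(-(a-180*np.sign(a))/180,4))
        Rz=R.from_euler('z',a,degrees=True).as_matrix()@Rm
        print("shift after turn:",(Rz.T@d*10).round(3))
    print("shift now (tool x,y,z)/100mm:",(Rm.T@d*10).round(3),"dist",np.linalg.norm(d).round(4))
E
python3 - <<'E'
from h import *
go(.434,.254,.2,147.5)
E
```

```text
t 0.15 pos [0.2361 0.5781 0.2468] zyaw 67.78 tool y [-9.0e-04 -1.5e-03 -1.0e+00] q [ 1.004  0.528  1.434 -0.     1.181 -0.179] F [0.23 0.35 0.17] w 0.0867
turn deg 79.72 -> ay total -0.4429 other way 0.5571
shift after turn: [-1.67   0.474 -3.41 ]
shift now (tool x,y,z)/100mm: [ 3.058  0.471 -2.251] dist 0.3827
```

Call:
play_rows(
  series=[
    [1, 0.15, 0.02, -0.11, 0, 0, 0],
    [1, 0.264, 0.04, -0.195, 0, 0, 0],
    [1, 0.264, 0.04, -0.195, 0, 0, 0],
    [1, 0.264, 0.04, -0.195, 0, 0, 0],
    [1, 0.264, 0.04, -0.195, 0, 0, 0],
    [1, 0.264, 0.04, -0.195, 0, 0, 0],
    [1, 0.264, 0.04, -0.195, 0, 0, 0],
    [1, 0.264, 0.04, -0.195, 0, 0, 0],
    [1, 0.264, 0.04, -0.195, 0, 0, 0],
    [1, 0.264, 0.04, -0.195, 0, 0, 0],
    [1, 0.264, 0.04, -0.195, 0, 0, 0],
    [1, 0.264, 0.04, -0.195, 0, 0, 0],
  ],
  grip_force=20,
)

```text
time: 1.15
position: [0.4342, 0.2529, 0.2013]
tool_rot: [0.694, -0.136, 0.136, -0.694]
ft_force: [0.2, -0.1, 0.4]
grip_width: 0.087
```

Call:
play_rows(
  series=[
    [1, 0, 0, 0, 0, 0.038, 0],
    [1, 0, 0, 0, 0, 0.038, 0],
    [1, 0, 0, 0, 0, 0.038, 0],
    [1, 0, 0, 0, 0, 0.038, 0],
    [1, 0, 0, 0, 0, 0.038, 0],
    [1, 0, 0, 0, 0, 0.038, 0],
    [1, 0, 0, 0, 0, 0.038, 0],
    [1, 0, 0, 0, 0, 0.038, 0],
    [1, 0, 0, 0, 0, 0.038, 0],
    [1, 0, 0, 0, 0, 0.038, 0],
    [1, 0, 0, 0, 0, 0.038, 0],
    [1, 0, 0, 0, 0, 0.038, 0],
  ],
)

```text
time: 2.15
position: [0.4336, 0.2543, 0.2014]
tool_rot: [-0.432, 0.56, -0.56, 0.432]
ft_force: [0.3, -0.1, 0.4]
grip_width: 0.0873
```

Call:
play_rows(
  series=[
    [1, 0, 0, 0, 0, 0.038, 0],
    [1, 0, 0, 0, 0, 0.038, 0],
    [1, 0, 0, 0, 0, 0.025, 0],
    [1, 0, 0, 0, 0, 0, 0],
    [1, 0, 0, 0, 0, 0, 0],
  ],
)

```text
time: 2.57
position: [0.4336, 0.2543, 0.2014]
tool_rot: [-0.341, 0.62, -0.619, 0.341]
ft_force: [0.7, 0.2, 0.2]
grip_width: 0.0872
```

```bash
python3 - <<'E'
from h import *
go(.434,.254,.086,-32.5)
crop("wrist",0,0,640,480,1.2,"pics/w1.png")
crop("top",100,230,160,120,5,"pics/t1.png")
E
```

```text
t 2.57 pos [0.4336 0.2543 0.2014] zyaw -32.36 tool y [-4.e-04 -1.e-04 -1.e+00] q [ 0.308  0.431  1.784 -0.     0.927  0.872] F [0.7  0.23 0.23] w 0.0872
turn deg -0.14 -> ay total 0.0008 other way -0.9992
shift after turn: [0.    1.154 0.005]
shift now (tool x,y,z)/100mm: [0.    1.154 0.005] dist 0.1154
```

View pics/w1.png

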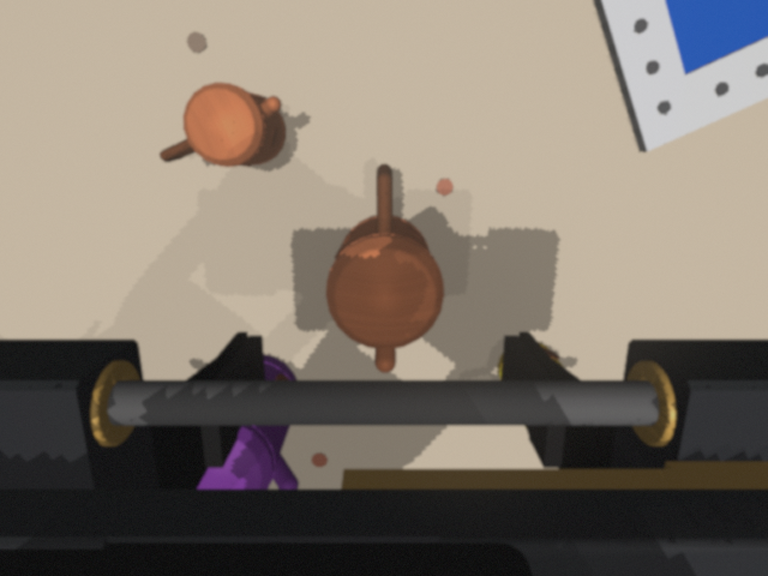

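View pics/t1.png

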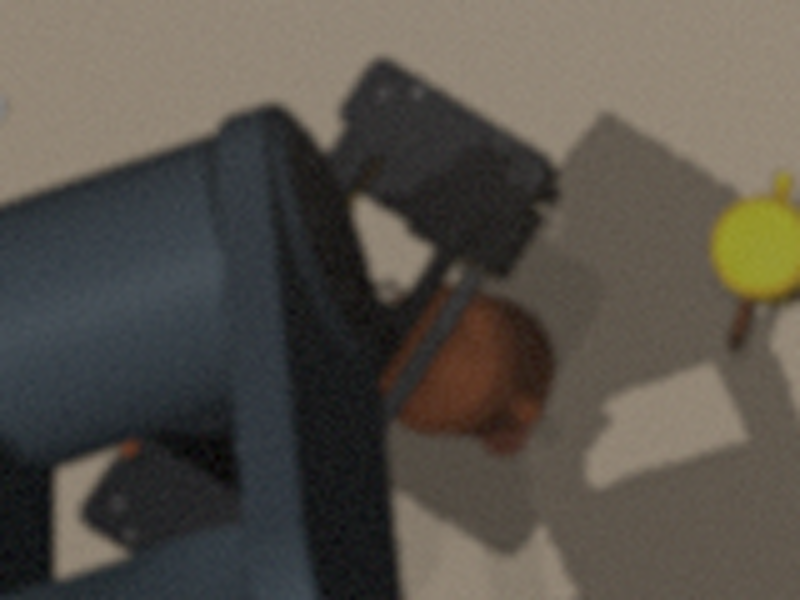

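```bash
python3 - <<'E'
from h import *
for z in(.095,.106): print(ray("wrist",385/1.2,290/1.2,z), ray("wrist",328/1.2,290/1.2,z)-ray("wrist",442/1.2,290/1.2,z))
E
```

```text
[0.43666821 0.2563231  0.095     ] [-0.05048659  0.03202139  0.        ]
[0.43828484 0.25896785 0.106     ] [-0.04819947  0.03057077  0.        ]
```

Call:
play_rows(
  series=[
    [1, -0.02, 0.1, 0.01, 0, 0, 0],
    [1, 0, 0.2, 0, 0, 0, 0],
    [1, 0, 0.2, 0, 0, 0, 0],
    [1, 0, 0.2, 0, 0, 0, 0],
    [1, 0, 0.2, 0, 0, 0, 0],
    [1, 0, 0.15, 0, 0, 0, 0],
    [1, 0, 0.1, 0, 0, 0, 0],
    [1, 0, 0, 0, 0, 0, 0],
  ],
)

```text
time: 3.33
position: [0.4344, 0.255, 0.0842]
tool_rot: [-0.342, 0.62, -0.62, 0.339]
ft_force: [-0.4, 0.3, 0.1]
grip_width: 0.0873
```

Call:
play_rows(
  series=[
    [0, 0, 0, 0, 0, 0, 0],
    [0, 0, 0, 0, 0, 0, 0],
    [0, 0, 0, 0, 0, 0, 0],
    [0, 0, 0, 0, 0, 0, 0],
    [0, 0, 0, 0, 0, 0, 0],
    [0, 0, 0, 0, 0, 0, 0],
  ],
  grip_force=20,
)

```text
time: 3.83
position: [0.4359, 0.2558, 0.0873]
tool_rot: [-0.34, 0.62, -0.62, 0.341]
ft_force: [-1.2, 0.9, 3.6]
grip_width: 0.0615
```

Call:
play_rows(
  series=[
    [0, 0, -0.05, 0, 0, 0, 0],
    [0, 0, -0.1, 0, 0, 0, 0],
    [0, 0, -0.2, 0, 0, 0, 0],
    [0, 0, -0.2, 0, 0, 0, 0],
    [0, 0, -0.2, 0, 0, 0, 0],
    [0, 0, -0.15, 0, 0, 0, 0],
    [0, 0, 0, 0, 0, 0, 0],
  ],
)

```text
time: 4.42
position: [0.4371, 0.256, 0.1795]
tool_rot: [0.338, -0.619, 0.62, -0.342]
ft_force: [2.2, -0.1, -5.7]
grip_width: 0.0608
```

```bash
python3 - <<'E'
from h import *
go(.5543,-.075,.176,-32.5)
crop("wrist",0,0,640,480,1,"pics/w2.png")
crop("scene",350,80,160,120,5,"pics/s2.png")
E
```

```text
t 4.42 pos [0.4371 0.256  0.1795] zyaw -32.47 tool y [ 0.0058  0.0018 -1.    ] q [ 0.309  0.468  1.799 -0.     0.868  0.876] F [ 2.23 -0.14 -5.71] w 0.0608
turn deg -0.03 -> ay total 0.0002 other way -0.9998
shift after turn: [2.162 0.036 2.767]
shift now (tool x,y,z)/100mm: [2.164 0.036 2.765] dist 0.3511
```

View pics/w2.png

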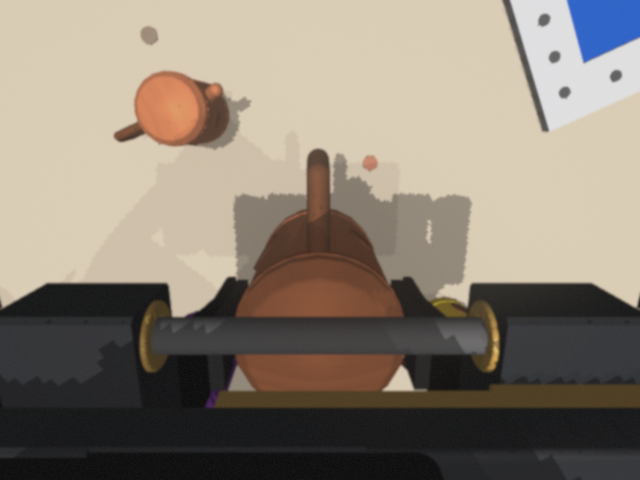

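View pics/s2.png

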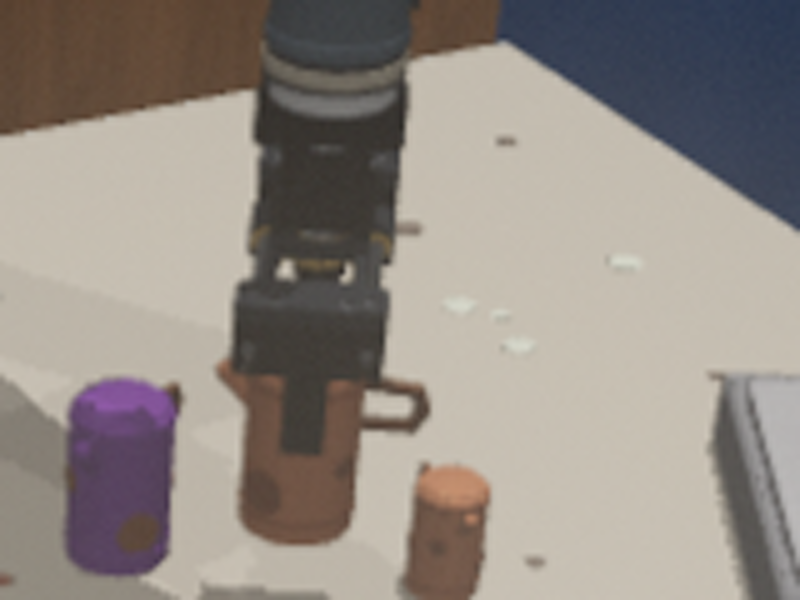

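Call:
play_rows(
  series=[
    [0, 0, -0.1, 0, 0, 0, 0],
    [0, 0.05, -0.2, 0.065, 0, 0, 0],
    [0, 0.15, -0.1, 0.19, 0, 0, 0],
    [0, 0.25, 0, 0.32, 0, 0, 0],
    [0, 0.25, 0, 0.32, 0, 0, 0],
    [0, 0.25, 0, 0.32, 0, 0, 0],
    [0, 0.25, 0, 0.32, 0, 0, 0],
    [0, 0.25, 0, 0.32, 0, 0, 0],
    [0, 0.25, 0, 0.32, 0, 0, 0],
    [0, 0.25, 0, 0.32, 0, 0, 0],
    [0, 0.15, 0, 0.19, 0, 0, 0],
    [0, 0.05, 0, 0.065, 0, 0, 0],
  ],
)

```text
time: 5.52
position: [0.5533, -0.0782, 0.2148]
tool_rot: [0.339, -0.62, 0.621, -0.339]
ft_force: [1.0, 0.4, -5.6]
grip_width: 0.0615
```

Call:
play_rows(
  series=[
    [0, 0, 0, 0, 0, 0, 0],
    [0, 0, 0, 0, 0, 0, 0],
  ],
)

```text
time: 5.68
position: [0.5505, -0.0728, 0.2148]
tool_rot: [-0.341, 0.622, -0.619, 0.339]
ft_force: [-0.6, 0.8, -6.5]
grip_width: 0.0616
```

```bash
python3 - <<'E'
from h import *
go(.5543,-.075,.176,-32.5)
im=eyes.camera("top")
crop("top",260,160,200,150,4,"pics/t3.png",im)
crop("scene",210,150,180,150,4,"pics/s3.png")
crop("wrist",0,0,640,480,1,"pics/w3.png")
E
```

```text
t 5.68 pos [ 0.5505 -0.0728  0.2148] zyaw -32.55 tool y [-0.0047  0.0025 -1.    ] q [-3.330e-01  4.780e-01  1.640e+00  1.000e-03  1.029e+00  2.340e-01] F [-0.55  0.78 -6.47] w 0.0616
turn deg 0.05 -> ay total -0.0003 other way 0.9997
shift after turn: [-0.002  0.388  0.046]
shift now (tool x,y,z)/100mm: [-0.002  0.388  0.046] dist 0.039
```

View pics/t3.png

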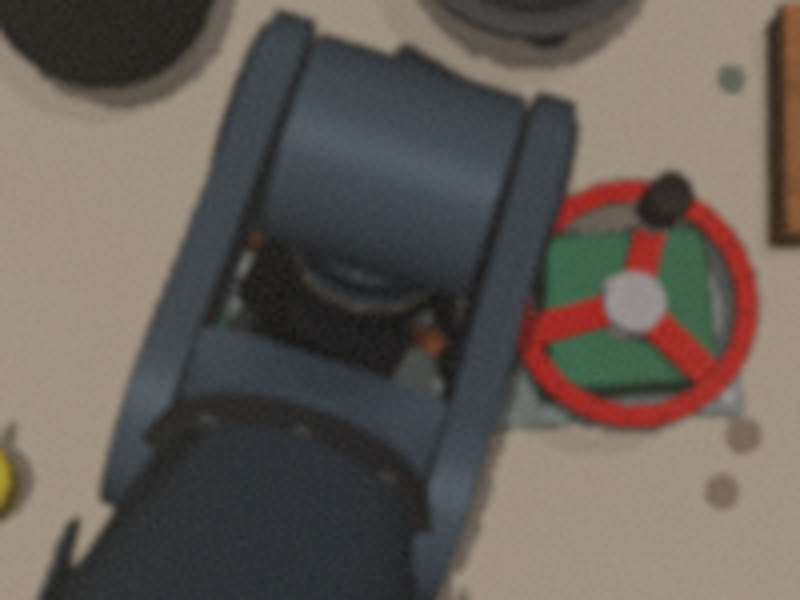

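View pics/s3.png

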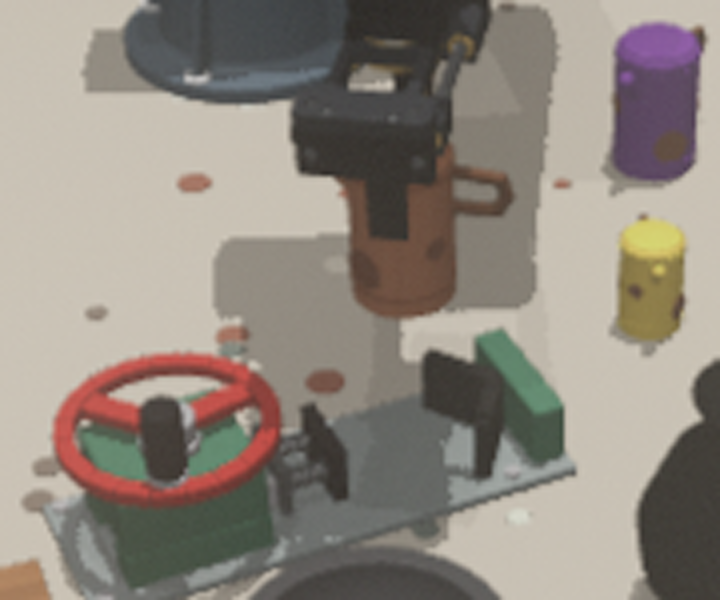

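View pics/w3.png

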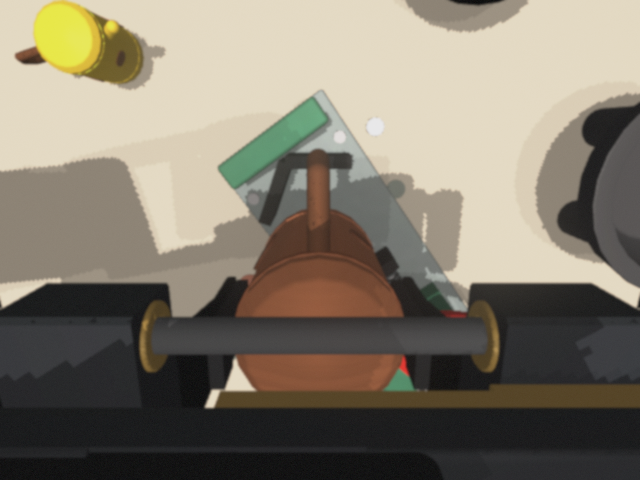

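```bash
python3 - <<'E'
from h import *
S=lambda x,y,z: ray("scene",*c2p(x,y,210,220,5),z).round(4)
print("shoe top",S(392,157,.049),S(434,213,.049),"shoe bottom",S(434,276,.01))
print("V tip far top",S(532,88,.05),"near tip bottom",S(612,246,.008),"near tip top",S(606,150,.05),"apex top",S(625,108,.05))
print("hub",S(210,180,.089), "knob top",S(205,155,.138))
print("plate near-right",S(718,238,.008),"near left",S(122,430,.008))
E
```

```text
shoe top [ 0.5373 -0.1304  0.049 ] [ 0.5858 -0.1261  0.049 ] shoe bottom [ 0.5856 -0.128   0.01  ]
V tip far top [ 0.5134 -0.0477  0.05  ] near tip bottom [ 0.5966 -0.0392  0.008 ] near tip top [ 0.5746 -0.0328  0.05  ] apex top [ 0.5471 -0.0112  0.05  ]
hub [ 0.569  -0.2278  0.089 ] knob top [ 0.612  -0.2376  0.138 ]
plate near-right [0.6115 0.011  0.008 ] near left [ 0.6285 -0.2946  0.008 ]
```

Call:
play_rows(
  series=[
    [0, 0.01, 0.05, 0.04, 0, 0, 0],
    [0, 0.005, 0.15, 0.035, 0, 0, 0],
    [0, 0, 0.2, 0, 0, 0, 0],
    [0, 0, 0.2, 0, 0, 0, 0],
    [0, 0, 0.2, 0, 0, 0, 0],
    [0, 0, 0.15, 0, 0, 0, 0],
    [0, 0, 0.1, 0, 0, 0, 0],
    [0, 0, 0.06, 0, 0, 0, 0],
    [0, 0, 0.03, 0, 0, 0, 0],
    [0, 0, 0, 0, 0, 0, 0],
    [0, 0, 0, 0, 0, 0, 0],
    [0, 0, 0, 0, 0, 0, 0],
  ],
)

```text
time: 6.83
position: [0.5585, -0.079, 0.1035]
tool_rot: [0.34, -0.619, 0.62, -0.341]
ft_force: [0.1, -0.4, -5.2]
grip_width: 0.0617
```

```bash
python3 - <<'E'
from h import *
go(.556,-.078,.096)
crop("scene",210,150,180,150,4,"pics/s4.png")
E
```

```text
t 6.83 pos [ 0.5585 -0.079   0.1035] zyaw -32.47 tool y [ 2.e-03 -7.e-04 -1.e+00] q [-0.339  0.651  1.706  0.     0.782  0.228] F [ 0.11 -0.39 -5.17] w 0.0617
shift now (tool x,y,z)/100mm: [ 0.005  0.075 -0.027] dist 0.008
```

View pics/s4.png

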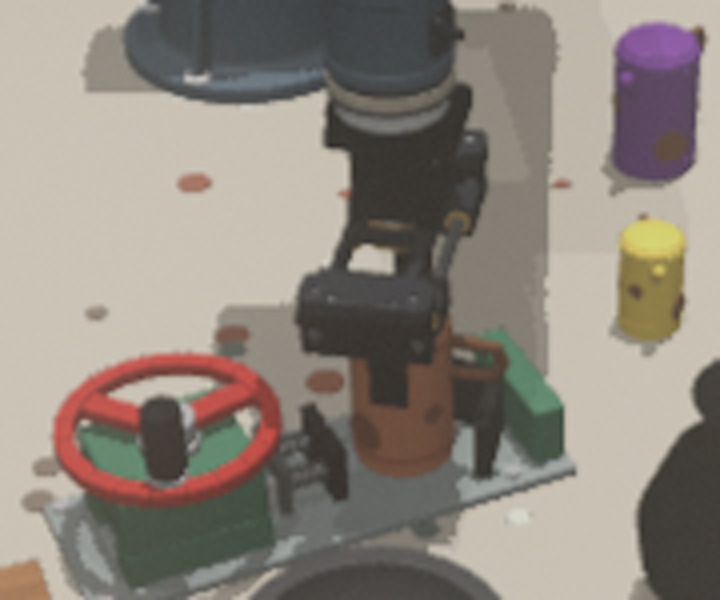

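Call:
play_rows(
  series=[
    [0, 0, 0.03, -0.02, 0, 0, 0],
    [0, 0, 0.02, 0, 0, 0, 0],
    [0, 0, 0.015, 0, 0, 0, 0],
    [0, 0, 0, 0, 0, 0, 0],
    [0, 0, 0, 0, 0, 0, 0],
  ],
)

```text
time: 7.3
position: [0.556, -0.0778, 0.0959]
tool_rot: [-0.34, 0.62, -0.62, 0.34]
ft_force: [0.0, -0.5, -5.4]
grip_width: 0.0616
```

Call:
play_rows(
  series=[
    [0, 0, 0.01, 0, 0, 0, 0],
    [0, 0, 0.01, 0, 0, 0, 0],
    [0, 0, 0, 0, 0, 0, 0],
  ],
)

```text
time: 7.55
position: [0.5562, -0.0778, 0.0953]
tool_rot: [0.34, -0.62, 0.62, -0.34]
ft_force: [-2.1, 1.1, 3.6]
grip_width: 0.0616
```

Call:
play_rows(
  series=[
    [0.3, 0, 0, 0, 0, 0, 0],
    [0.8, 0, 0, 0, 0, 0, 0],
    [1, 0, 0, 0, 0, 0, 0],
    [1, 0, 0, 0, 0, 0, 0],
    [1, 0, 0, 0, 0, 0, 0],
    [1, 0, -0.1, 0, 0, 0, 0],
    [1, 0, -0.2, 0, 0, 0, 0],
    [1, 0, -0.3, 0, 0, 0, 0],
    [1, 0, -0.3, 0, 0, 0, 0],
    [1, 0, -0.2, 0, 0, 0, 0],
    [1, 0, -0.1, 0, 0, 0, 0],
  ],
)

```text
time: 8.47
position: [0.5577, -0.0783, 0.2178]
tool_rot: [0.339, -0.618, 0.622, -0.342]
ft_force: [-0.5, -0.3, -0.0]
grip_width: 0.087
```

```bash
python3 - <<'E'
from h import *
go(.561,-.226,.2,90)
crop("scene",210,150,180,150,4,"pics/s5.png")
E
```

```text
t 8.47 pos [ 0.5577 -0.0783  0.2178] zyaw -32.48 tool y [ 0.006 -0.002 -1.   ] q [-0.338  0.48   1.625  0.     1.03   0.229] F [-0.51 -0.26 -0.02] w 0.087
turn deg -57.52 -> ay total 0.3196 other way -0.6804
shift after turn: [-0.033  0.187  1.476]
shift now (tool x,y,z)/100mm: [1.229 0.181 0.82 ] dist 0.1488
```

View pics/s5.png

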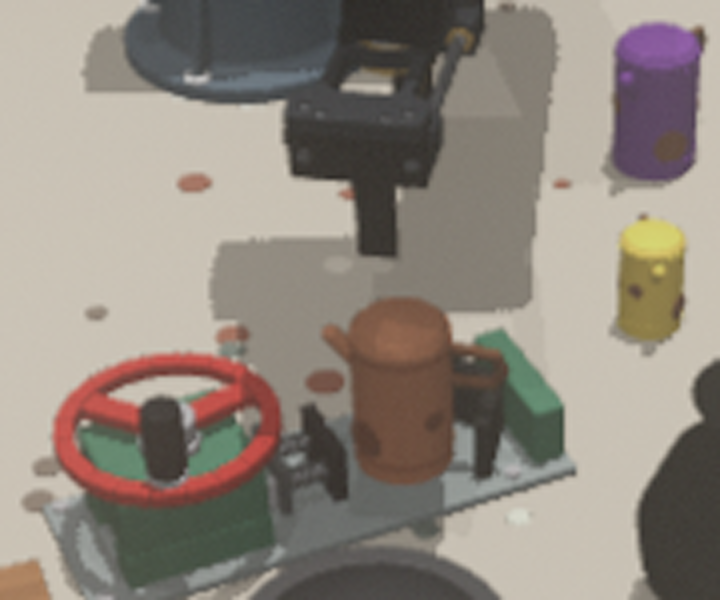

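Call:
play_rows(
  series=[
    [1, 0, 0, 0, 0, 0.0355, 0],
    [1, 0, 0, 0, 0, 0.0355, 0],
    [1, 0, 0, 0, 0, 0.0355, 0],
    [1, 0, 0, 0, 0, 0.0355, 0],
    [0.5, 0, 0, 0, 0, 0.0355, 0],
    [0.5, 0, 0, 0, 0, 0.0355, 0],
    [0.5, 0, 0, 0, 0, 0.0355, 0],
    [0.5, 0, 0, 0, 0, 0.0355, 0],
    [0.5, 0, 0, 0, 0, 0.0355, 0],
    [0.5, 0, 0, 0, 0, 0, 0],
  ],
)

```text
time: 9.35
position: [0.5553, -0.0776, 0.2128]
tool_rot: [-0.0, 0.707, -0.707, -0.001]
ft_force: [-0.1, 0.2, -0.2]
grip_width: 0.055
```

Call:
play_rows(
  series=[
    [0.5, 0.05, 0, 0.1, 0, 0, 0],
    [0.5, 0.1, 0, 0.25, 0, 0, 0],
    [0.5, 0.13, 0, 0.3, 0, 0, 0],
    [0.5, 0.13, 0, 0.3, 0, 0, 0],
    [0.5, 0.13, 0, 0.3, 0, 0, 0],
    [0.5, 0.09, 0, 0.22, 0, 0, 0],
    [0.5, 0.05, 0, 0.1, 0, 0, 0],
    [0.5, 0, 0, 0, 0, 0, 0],
    [0.5, 0, 0, 0, 0, 0, 0],
    [0.5, 0, 0, 0, 0, 0, 0],
  ],
)

```text
time: 10.18
position: [0.4881, -0.2336, 0.2138]
tool_rot: [-0.001, 0.707, -0.707, 0.0]
ft_force: [0.0, 0.7, -0.3]
grip_width: 0.0437
```

```bash
python3 - <<'E'
from h import *
go(.608,-.238,.121,-90)
im=eyes.camera("wrist");np.save("w6.npy",im)
p=eyes.camera_params("wrist");np.savez("w6p.npz",**p)
crop("wrist",0,0,640,480,1.25,"pics/w6.png",im)
crop("top",295,190,160,100,5,"pics/t6.png")
E
```

```text
t 10.18 pos [ 0.4881 -0.2336  0.2138] zyaw -89.91 tool y [-4.0e-04  1.1e-03 -1.0e+00] q [-6.530e-01  4.600e-01  1.679e+00  1.000e-03  1.004e+00  9.160e-01] F [ 0.04  0.73 -0.33] w 0.0437
turn deg -0.09 -> ay total 0.0005 other way -0.9995
shift after turn: [-1.2    0.928  0.045]
shift now (tool x,y,z)/100mm: [-1.2    0.928  0.047] dist 0.1517
```

View pics/w6.png

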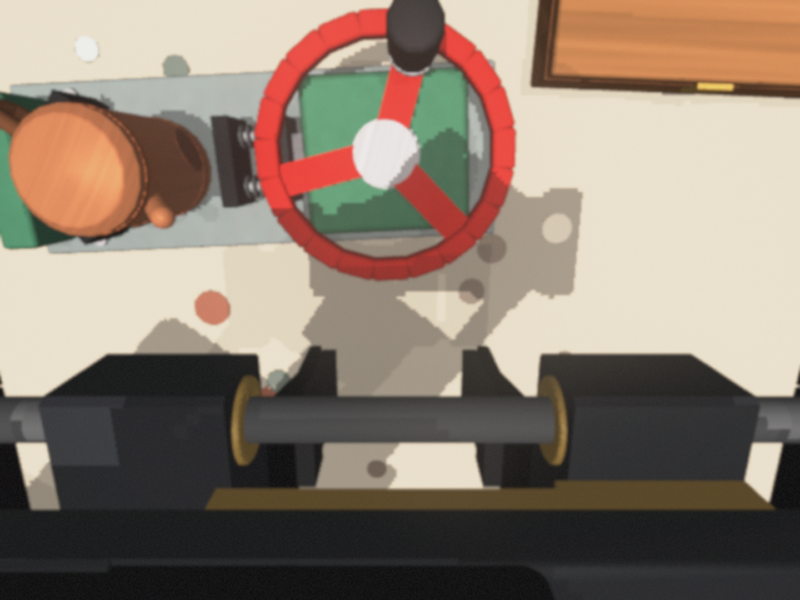

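View pics/t6.png

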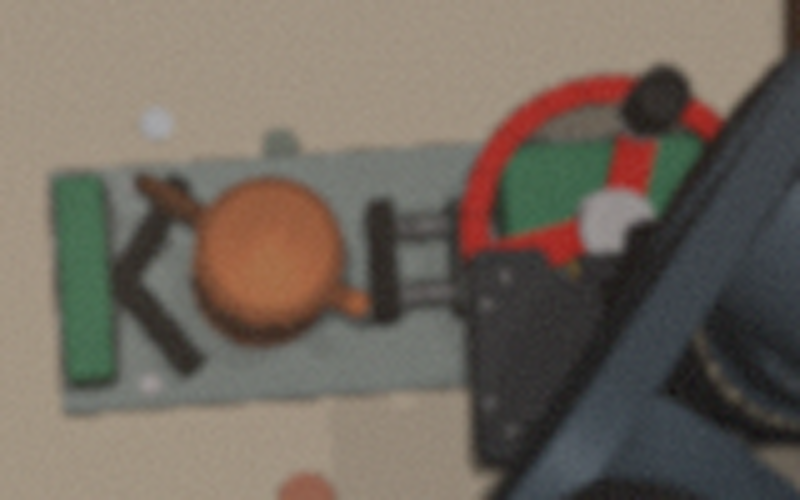

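```bash
python3 - <<'E'
from h import *
from scipy.optimize import least_squares
def fit(im,p,name,z):
    hsv=cv2.cvtColor(im,cv2.COLOR_RGB2HSV)
    m=(((hsv[...,0]<5)|(hsv[...,0]>174))&(hsv[...,1]>150)).astype(np.uint8)
    n,l,s,c=cv2.connectedComponentsWithStats(m);i=1+np.argmax(s[1:,4]);m=(l==i).astype(np.uint8)
    cn=max(cv2.findContours(m,cv2.RETR_EXTERNAL,cv2.CHAIN_APPROX_NONE)[0],key=len)
    h=cv2.convexHull(cn)[:,0].astype(float)
    P=np.array([ray(name,u,v,z,p)[:2] for u,v in h])
    r=least_squares(lambda q:np.hypot(*(P-q[:2]).T)-q[2],[*P.mean(0),.066],loss='soft_l1',f_scale=.001)
    print(name,z,r.x.round(4),"rms",np.sqrt(np.mean(r.fun**2)).round(5),s[i])
pw=dict(np.load("w6p.npz"));w=np.load("w6.npy");t=cv2.imread("pics/top0.png")[:,:,::-1].copy()
s0=cv2.imread("pics/scene0.png")[:,:,::-1].copy()
for z in(.082,.089):
    fit(w,pw,"wrist",z);fit(t,None,"top",z);fit(s0,None,"scene",z)
print("knob base",ray("wrist",413/1.25,66/1.25,.094,pw))
E
```

```text
wrist 0.082 [ 0.5646 -0.2265  0.0664] rms 0.00028 [  203     8   209   215 12886]
top 0.082 [ 0.5625 -0.2263  0.0648] rms 0.00048 [ 387  206   62   61 1049]
scene 0.082 [ 0.5628 -0.2225  0.0591] rms 0.0012 [255 250  25  23  86]
wrist 0.089 [ 0.5645 -0.2267  0.0646] rms 0.00028 [  203     8   209   215 12886]
top 0.089 [ 0.5615 -0.2252  0.0644] rms 0.00048 [ 387  206   62   61 1049]
scene 0.089 [ 0.5714 -0.2243  0.0586] rms 0.00119 [255 250  25  23  86]
knob base [ 0.60363543 -0.24034398  0.094     ]
```

Call:
play_rows(
  series=[
    [0.5, -0.1, 0, 0.01, 0, 0, 0],
    [0.5, -0.25, 0, 0.01, 0, 0, 0],
    [0.5, -0.3, 0, 0.01, 0, 0, 0],
    [0.5, -0.3, 0, 0.01, 0, 0, 0],
    [0.5, -0.2, 0, 0.01, 0, 0, 0],
    [0.5, -0.07, 0, 0, 0, 0, 0],
    [0.5, 0, 0, 0, 0, 0, 0],
    [0.5, 0, 0, 0, 0, 0, 0],
    [0.5, 0, 0, 0, 0, 0, 0],
  ],
)

```text
time: 11.03
position: [0.6088, -0.239, 0.2137]
tool_rot: [-0.001, 0.707, -0.707, -0.001]
ft_force: [-0.4, -0.2, 0.2]
grip_width: 0.0436
```

```bash
python3 - <<'E'
from h import *
go(.610,-.2385,.121,-90)
crop("wrist",0,0,640,480,1.25,"pics/w7.png")
crop("scene",190,160,140,120,5,"pics/s7.png")
E
```

```text
t 11.03 pos [ 0.6088 -0.239   0.2137] zyaw -89.97 tool y [-2.1e-03  9.0e-04 -1.0e+00] q [-0.545  0.604  1.387 -0.     1.153  1.026] F [-0.43 -0.18  0.2 ] w 0.0436
turn deg -0.03 -> ay total 0.0002 other way -0.9998
shift after turn: [-0.014  0.927 -0.004]
shift now (tool x,y,z)/100mm: [-0.014  0.927 -0.004] dist 0.0927
```

View pics/s7.png

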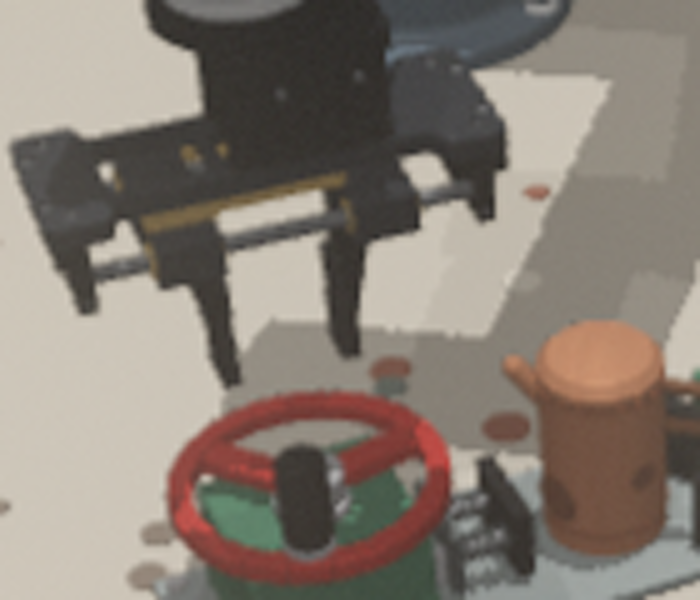

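View pics/w7.png

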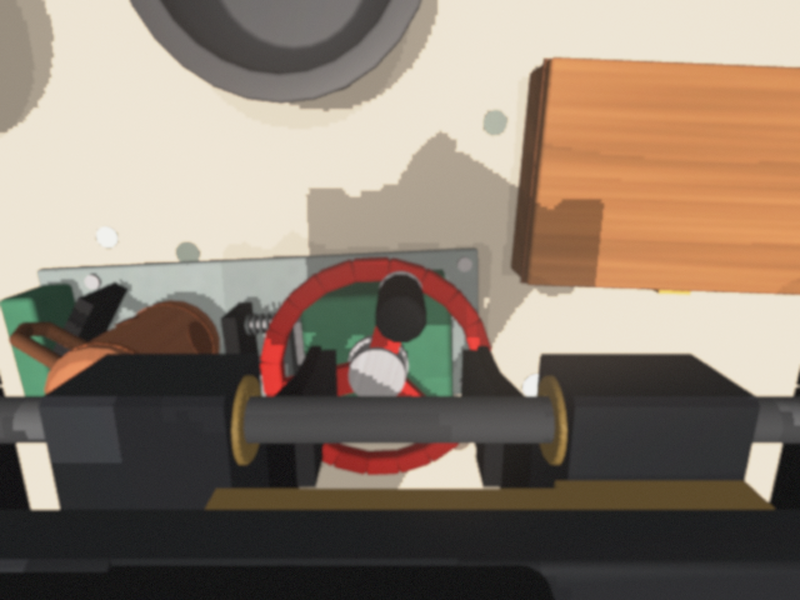

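```bash
python3 - <<'E'
from h import *
print(ray("wrist",400.5/1.25,312/1.25,.138),ray("wrist",400/1.25,280/1.25,.095))
E
```

```text
[ 0.61651768 -0.24083473  0.138     ] [ 0.62092537 -0.24069598  0.095     ]
```

Call:
play_rows(
  series=[
    [0.5, -0.02, 0.1, 0.01, 0, 0, 0],
    [0.5, 0, 0.2, 0, 0, 0, 0],
    [0.5, 0, 0.2, 0, 0, 0, 0],
    [0.5, 0, 0.2, 0, 0, 0, 0],
    [0.5, 0, 0.12, 0, 0, 0, 0],
    [0.5, 0, 0.08, 0, 0, 0, 0],
    [0.5, 0, 0, 0, 0, 0, 0],
    [0.5, 0, 0, 0, 0, 0, 0],
  ],
)

```text
time: 11.8
position: [0.6121, -0.241, 0.124]
tool_rot: [0.0, 0.707, -0.707, -0.0]
ft_force: [0.1, -0.1, 0.6]
grip_width: 0.0433
```

Call:
play_rows(
  series=[
    [0.1, 0, 0, 0, 0, 0, 0],
    [0.1, 0, 0, 0, 0, 0, 0],
    [0.1, 0, 0, 0, 0, 0, 0],
    [0.1, 0, 0, 0, 0, 0, 0],
    [0.1, 0, 0, 0, 0, 0, 0],
  ],
  grip_force=40,
)

```text
time: 12.22
position: [0.6124, -0.2398, 0.125]
tool_rot: [0.0, 0.708, -0.707, 0.0]
ft_force: [-0.2, 3.8, 3.7]
grip_width: 0.0228
```

```bash
python3 - <<'E'
from h import *
go(.610,-.2385,.121,-90)
crop("scene",190,160,140,120,5,"pics/s8.png")
E
```

```text
t 12.22 pos [ 0.6124 -0.2398  0.125 ] zyaw -90.01 tool y [ 0.001   0.0014 -1.    ] q [-0.544  0.716  1.444  0.002  0.982  1.026] F [-0.23  3.83  3.66] w 0.0228
turn deg 0.01 -> ay total -0.0 other way 1.0
shift after turn: [ 0.024  0.04  -0.013]
shift now (tool x,y,z)/100mm: [ 0.024  0.04  -0.013] dist 0.0048
```

View pics/s8.png

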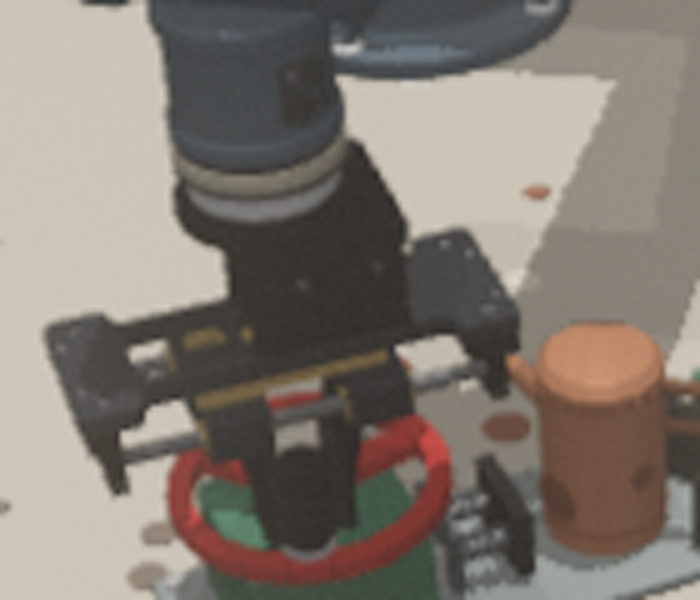

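```bash
cat >> h.py <<'E'
def arc(a0,step,n,r=.0505):
    """rows of tool-x, tool-z (/100mm) moving clockwise from angle a0 (rad); tool x=-X, z=-Y"""
    for i in range(n):
        a,b=a0-i*step,a0-(i+1)*step
        print([round(-10*r*(np.cos(b)-np.cos(a)),3),round(-10*r*(np.sin(b)-np.sin(a)),3)],end=" ")
    print("\nend",round(a0-n*step,4))
E
python3 - <<'E'
from h import *
a0=np.arctan2(-.0133,.0494);print(a0);arc(a0,.07,12)
E
```

```text
-0.26299473168091947
[np.float64(0.01), np.float64(0.034)] [np.float64(0.013), np.float64(0.033)] [np.float64(0.015), np.float64(0.032)] [np.float64(0.017), np.float64(0.031)] [np.float64(0.019), np.float64(0.03)] [np.float64(0.021), np.float64(0.028)] [np.float64(0.023), np.float64(0.027)] [np.float64(0.025), np.float64(0.025)] [np.float64(0.027), np.float64(0.023)] [np.float64(0.028), np.float64(0.021)] [np.float64(0.03), np.float64(0.019)] [np.float64(0.031), np.float64(0.017)] 
end -1.103
```

Call:
play_rows(
  series=[
    [0.1, 0.01, 0, 0.034, 0, 0, 0],
    [0.1, 0.013, 0, 0.033, 0, 0, 0],
    [0.1, 0.015, 0, 0.032, 0, 0, 0],
    [0.1, 0.017, 0, 0.031, 0, 0, 0],
    [0.1, 0.019, 0, 0.03, 0, 0, 0],
    [0.1, 0.021, 0, 0.028, 0, 0, 0],
  ],
)

```text
time: 12.77
position: [0.6039, -0.2568, 0.125]
tool_rot: [0.001, 0.709, -0.706, 0.001]
ft_force: [3.7, 9.5, 5.0]
grip_width: 0.0234
```

Call:
play_rows(
  series=[
    [0.1, 0.023, 0, 0.027, 0, 0, 0],
    [0.1, 0.025, 0, 0.025, 0, 0, 0],
    [0.1, 0.027, 0, 0.023, 0, 0, 0],
    [0.1, 0.028, 0, 0.021, 0, 0, 0],
    [0.1, 0.03, 0, 0.019, 0, 0, 0],
    [0.1, 0.031, 0, 0.017, 0, 0, 0],
  ],
)

```text
time: 13.27
position: [0.5884, -0.2702, 0.125]
tool_rot: [0.002, 0.708, -0.706, 0.001]
ft_force: [5.9, 8.9, 3.9]
grip_width: 0.0236
```

```bash
python3 - <<'E'
from h import *
o=robot.get_obs();d=o["position"][:2]-[.563,-.2265];print(o["position"],np.hypot(*d),np.arctan2(d[1],d[0]),o["ft_force"],o["grip_width"])
crop("top",295,190,160,100,5,"pics/t9.png")
crop("scene",190,160,160,120,5,"pics/s9.png")
arc(-1.103,.07,12)
E
```

```text
[ 0.58837422 -0.27024756  0.12498642] 0.0505737071210315 -1.0452017377596932 [5.85441368 8.86794148 3.89418938] 0.023571713233526435
[np.float64(0.032), np.float64(0.015)] [np.float64(0.033), np.float64(0.013)] [np.float64(0.034), np.float64(0.01)] [np.float64(0.034), np.float64(0.008)] [np.float64(0.035), np.float64(0.005)] [np.float64(0.035), np.float64(0.003)] [np.float64(0.035), np.float64(0.0)] [np.float64(0.035), np.float64(-0.002)] [np.float64(0.035), np.float64(-0.004)] [np.float64(0.035), np.float64(-0.007)] [np.float64(0.034), np.float64(-0.009)] [np.float64(0.033), np.float64(-0.012)] 
end -1.943
```

View pics/s9.png

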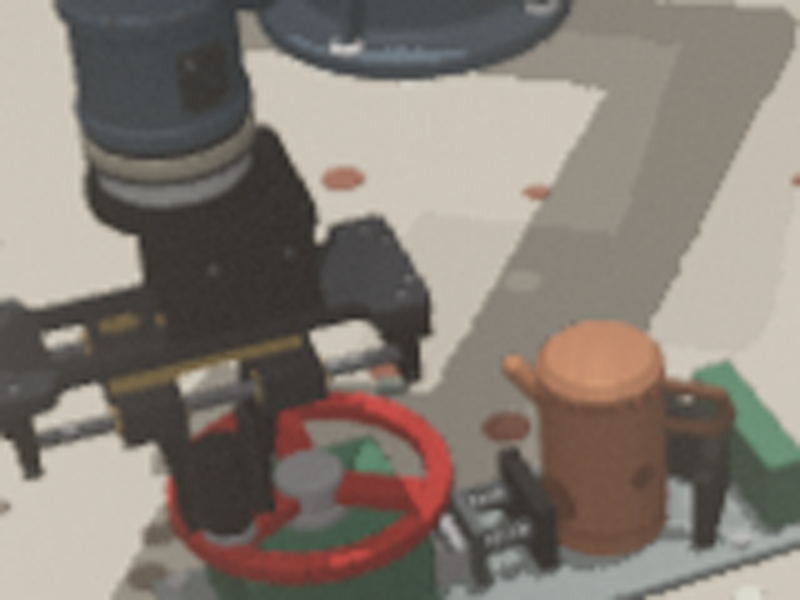

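View pics/t9.png

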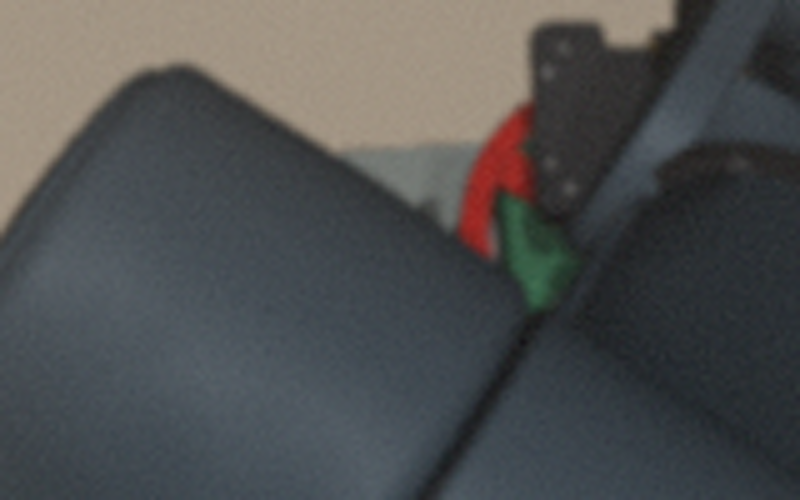

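Call:
play_rows(
  series=[
    [0.1, 0.032, 0, 0.015, 0, 0, 0],
    [0.1, 0.033, 0, 0.013, 0, 0, 0],
    [0.1, 0.034, 0, 0.01, 0, 0, 0],
    [0.1, 0.034, 0, 0.008, 0, 0, 0],
    [0.1, 0.035, 0, 0.005, 0, 0, 0],
    [0.1, 0.035, 0, 0.003, 0, 0, 0],
  ],
)

```text
time: 13.87
position: [0.5693, -0.2763, 0.125]
tool_rot: [0.003, 0.708, -0.706, 0.002]
ft_force: [8.7, 8.5, 2.8]
grip_width: 0.0229
```

Call:
play_rows(
  series=[
    [0.1, 0.035, 0, 0, 0, 0, 0],
    [0.1, 0.035, 0, -0.002, 0, 0, 0],
    [0.1, 0.035, 0, -0.004, 0, 0, 0],
  ],
)

```text
time: 14.12
position: [0.5598, -0.2764, 0.125]
tool_rot: [0.004, 0.707, -0.707, 0.003]
ft_force: [11.4, 7.4, -0.2]
grip_width: 0.0232
```

```bash
cat >> h.py <<'E'
def wst():
    o=robot.get_obs();d=o["position"][:2]-[.563,-.2265];a=np.arctan2(d[1],d[0]);F=o["ft_force"]
    u=d/np.hypot(*d);t=np.array([u[1],-u[0]])
    print("t",round(float(o["time"]),2),"pos",o["position"].round(4),"r",np.hypot(*d).round(4),"ang",a.round(3),"Ftan",(-F[:2]@t).round(2),"Frad",(F[:2]@u).round(2),"Fz",F[2].round(2),"w",o["grip_width"].round(4))
E
python3 - <<'E'
from h import *
wst()
crop("scene",190,160,160,120,5,"pics/s10.png")
E
```

```text
Traceback (most recent call last):
  File "h.py", line 36, in wst
    print("t",round(float(o["time"]),2),"pos",o["position"].round(4),"r",np.hypot(*d).round(4),"ang",a.round(3),"Ftan",(-F[:2]@t).round(2),"Frad",(F[:2]@u).round(2),"Fz",F[2].round(2),"w",o["grip_width"].round(4))
                                                                                                                                                                                            ^^^^^^^^^^^^^^^^^^^^^
AttributeError: 'float' object has no attribute 'round'
```

```bash
sed -i 's/"Fz",F\[2\].round(2),"w",o\["grip_width"\].round(4))/"Fz",round(float(F[2]),2),"w",round(float(o["grip_width"]),4))/; s/(-F\[:2\]@t).round(2)/round(float(-F[:2]@t),2)/; s/(F\[:2\]@u).round(2)/round(float(F[:2]@u),2)/' h.py
python3 - <<'E'
from h import *
wst()
crop("scene",190,160,160,120,5,"pics/s10.png")
arc(-1.733,.07,12)
E
```

```text
t 14.12 pos [ 0.5598 -0.2764  0.125 ] r 0.05 ang -1.635 Ftan 10.94 Frad -8.15 Fz -0.22 w 0.0232
[np.float64(0.035), np.float64(-0.007)] [np.float64(0.034), np.float64(-0.009)] [np.float64(0.033), np.float64(-0.012)] [np.float64(0.032), np.float64(-0.014)] [np.float64(0.031), np.float64(-0.016)] [np.float64(0.03), np.float64(-0.018)] [np.float64(0.029), np.float64(-0.02)] [np.float64(0.027), np.float64(-0.022)] [np.float64(0.026), np.float64(-0.024)] [np.float64(0.024), np.float64(-0.026)] [np.float64(0.022), np.float64(-0.028)] [np.float64(0.02), np.float64(-0.029)] 
end -2.573
```

View pics/s10.png

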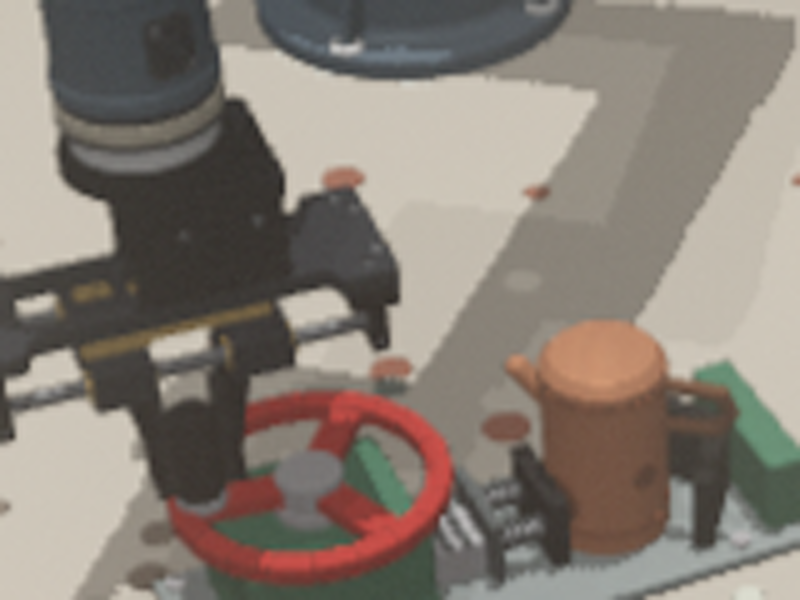

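Call:
play_rows(
  series=[
    [0.1, 0.035, 0, -0.013, 0, 0, 0],
    [0.1, 0.034, 0, -0.015, 0, 0, 0],
    [0.1, 0.033, 0, -0.012, 0, 0, 0],
    [0.1, 0.032, 0, -0.014, 0, 0, 0],
    [0.1, 0.031, 0, -0.016, 0, 0, 0],
    [0.1, 0.03, 0, -0.018, 0, 0, 0],
  ],
)

```text
time: 14.67
position: [0.5414, -0.2709, 0.1251]
tool_rot: [-0.005, -0.705, 0.709, -0.004]
ft_force: [11.6, -0.8, -3.0]
grip_width: 0.023
```

```bash
python3 - <<'E'
from h import *
wst()
E
```

```text
t 14.67 pos [ 0.5414 -0.2709  0.1251] r 0.0494 ang -2.023 Ftan 10.77 Frad -4.3 Fz -3.05 w 0.023
```

Call:
play_rows(
  series=[
    [0.1, 0.029, 0, -0.02, 0, 0, 0],
    [0.1, 0.027, 0, -0.022, 0, 0, 0],
    [0.1, 0.026, 0, -0.024, 0, 0, 0],
    [0.1, 0.024, 0, -0.026, 0, 0, 0],
  ],
)

```text
time: 15.0
position: [0.5307, -0.2635, 0.1251]
tool_rot: [-0.005, -0.704, 0.71, -0.004]
ft_force: [9.3, -4.4, -5.4]
grip_width: 0.023
```

```bash
python3 - <<'E'
from h import *
wst()
crop("scene",190,160,160,120,5,"pics/s11.png")
arc(-2.433,.06,14)
E
```

```text
t 15.0 pos [ 0.5307 -0.2635  0.1251] r 0.0491 ang -2.287 Ftan 9.92 Frad -2.83 Fz -5.38 w 0.023
[np.float64(0.019), np.float64(-0.024)] [np.float64(0.018), np.float64(-0.025)] [np.float64(0.016), np.float64(-0.026)] [np.float64(0.014), np.float64(-0.027)] [np.float64(0.013), np.float64(-0.027)] [np.float64(0.011), np.float64(-0.028)] [np.float64(0.009), np.float64(-0.029)] [np.float64(0.008), np.float64(-0.029)] [np.float64(0.006), np.float64(-0.03)] [np.float64(0.004), np.float64(-0.03)] [np.float64(0.002), np.float64(-0.03)] [np.float64(0.001), np.float64(-0.03)] [np.float64(-0.001), np.float64(-0.03)] [np.float64(-0.003), np.float64(-0.03)] 
end -3.273
```

View pics/s11.png

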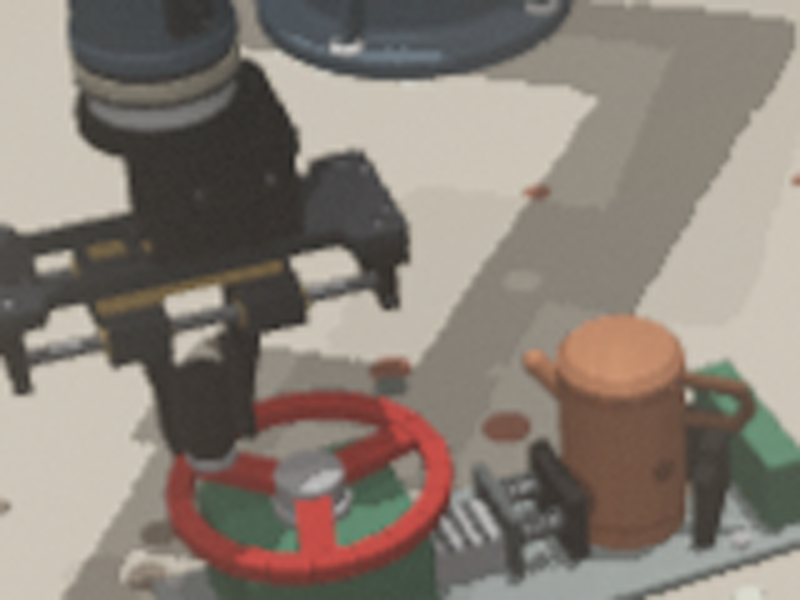

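Call:
play_rows(
  series=[
    [0.1, 0.019, 0, -0.024, 0, 0, 0],
    [0.1, 0.018, 0, -0.025, 0, 0, 0],
    [0.1, 0.016, 0, -0.026, 0, 0, 0],
    [0.1, 0.014, 0, -0.027, 0, 0, 0],
  ],
)

```text
time: 15.38
position: [0.5231, -0.2547, 0.1251]
tool_rot: [-0.004, -0.703, 0.711, -0.004]
ft_force: [5.1, -8.3, -4.9]
grip_width: 0.0232
```

```bash
python3 - <<'E'
from h import *
wst()
E
```

```text
t 15.38 pos [ 0.5231 -0.2547  0.1251] r 0.0489 ang -2.527 Ftan 9.73 Frad 0.65 Fz -4.88 w 0.0232
```

Call:
play_rows(
  series=[
    [0.1, 0.013, 0, -0.027, 0, 0, 0],
    [0.1, 0.011, 0, -0.028, 0, 0, 0],
    [0.1, 0.009, 0, -0.029, 0, 0, 0],
  ],
)

```text
time: 15.63
position: [0.5186, -0.2467, 0.125]
tool_rot: [-0.002, -0.703, 0.711, -0.003]
ft_force: [2.1, -10.6, -3.9]
grip_width: 0.0231
```

```bash
python3 - <<'E'
from h import *
wst()
crop("scene",190,160,160,120,5,"pics/s12.png")
E
```

```text
t 15.63 pos [ 0.5186 -0.2467  0.125 ] r 0.0488 ang -2.715 Ftan 10.52 Frad 2.51 Fz -3.93 w 0.0231
```

View pics/s12.png

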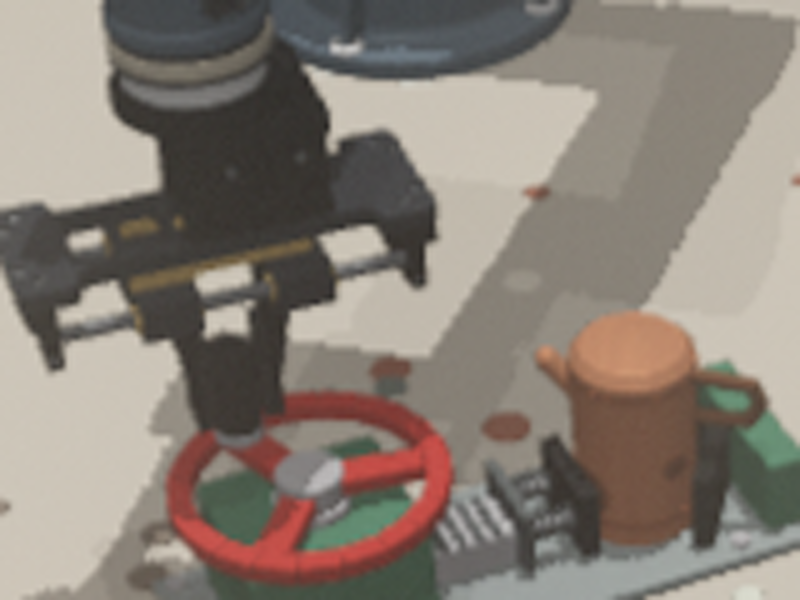

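Call:
play_rows(
  series=[
    [0.1, 0.008, 0, -0.029, 0, 0, 0],
    [0.1, 0.006, 0, -0.03, 0, 0, 0],
    [0.1, 0.004, 0, -0.03, 0, 0, 0],
  ],
)

```text
time: 15.93
position: [0.5157, -0.2381, 0.125]
tool_rot: [-0.001, -0.703, 0.711, -0.003]
ft_force: [-1.2, -11.9, -1.8]
grip_width: 0.0229
```

```bash
python3 - <<'E'
from h import *
wst()
E
```

```text
t 15.93 pos [ 0.5157 -0.2381  0.125 ] r 0.0487 ang -2.9 Ftan 11.24 Frad 4.03 Fz -1.83 w 0.0229
```

Call:
play_rows(
  series=[
    [0.1, 0.002, 0, -0.03, 0, 0, 0],
    [0.1, 0.001, 0, -0.03, 0, 0, 0],
  ],
)

```text
time: 16.1
position: [0.5146, -0.2321, 0.125]
tool_rot: [-0.0, -0.703, 0.711, -0.002]
ft_force: [-3.6, -13.4, -1.2]
grip_width: 0.0232
```

```bash
python3 - <<'E'
from h import *
wst()
crop("scene",190,160,160,120,5,"pics/s13.png")
arc(-3.153,.06,12)
E
```

```text
t 16.1 pos [ 0.5146 -0.2321  0.125 ] r 0.0487 ang -3.027 Ftan 12.89 Frad 5.12 Fz -1.17 w 0.0232
[np.float64(-0.001), np.float64(-0.03)] [np.float64(-0.003), np.float64(-0.03)] [np.float64(-0.005), np.float64(-0.03)] [np.float64(-0.007), np.float64(-0.03)] [np.float64(-0.008), np.float64(-0.029)] [np.float64(-0.01), np.float64(-0.029)] [np.float64(-0.012), np.float64(-0.028)] [np.float64(-0.013), np.float64(-0.027)] [np.float64(-0.015), np.float64(-0.026)] [np.float64(-0.017), np.float64(-0.025)] [np.float64(-0.018), np.float64(-0.024)] [np.float64(-0.02), np.float64(-0.023)] 
end -3.873
```

View pics/s13.png

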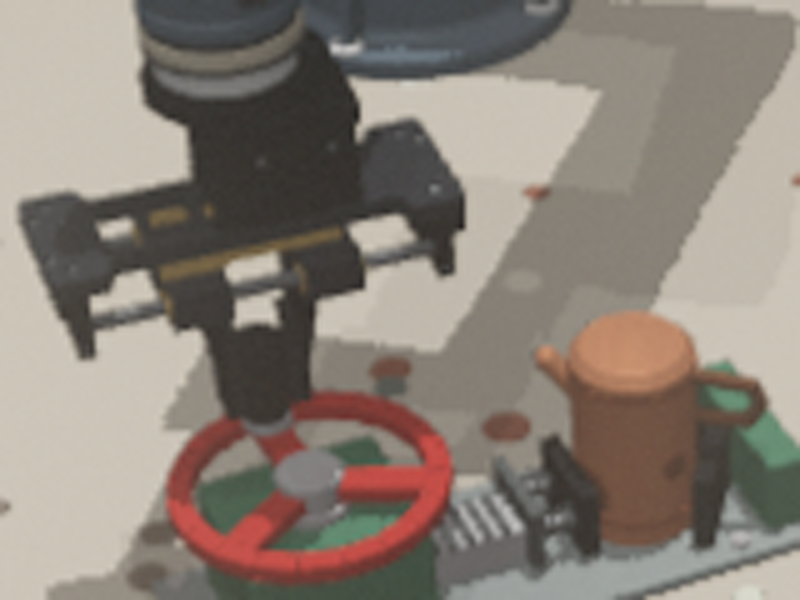

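Call:
play_rows(
  series=[
    [0.1, -0.001, 0, -0.03, 0, 0, 0],
    [0.1, -0.003, 0, -0.03, 0, 0, 0],
    [0.1, -0.005, 0, -0.03, 0, 0, 0],
  ],
)

```text
time: 16.4
position: [0.5144, -0.2229, 0.125]
tool_rot: [0.001, -0.703, 0.711, -0.002]
ft_force: [-4.9, -13.9, 2.1]
grip_width: 0.0234
```

```bash
python3 - <<'E'
from h import *
wst()
E
```

```text
t 16.4 pos [ 0.5144 -0.2229  0.125 ] r 0.0487 ang 3.068 Ftan 14.27 Frad 3.91 Fz 2.14 w 0.0234
```

Call:
play_rows(
  series=[
    [0.1, -0.007, 0, -0.03, 0, 0, 0],
    [0.1, -0.008, 0, -0.029, 0, 0, 0],
  ],
)

```text
time: 16.57
position: [0.5153, -0.2167, 0.125]
tool_rot: [0.001, -0.704, 0.711, -0.001]
ft_force: [-7.0, -12.6, 3.1]
grip_width: 0.0227
```

```bash
python3 - <<'E'
from h import *
wst()
crop("scene",190,160,160,120,5,"pics/s14.png")
E
```

```text
t 16.57 pos [ 0.5153 -0.2167  0.125 ] r 0.0487 ang 2.94 Ftan 13.79 Frad 4.32 Fz 3.13 w 0.0227
```

View pics/s14.png

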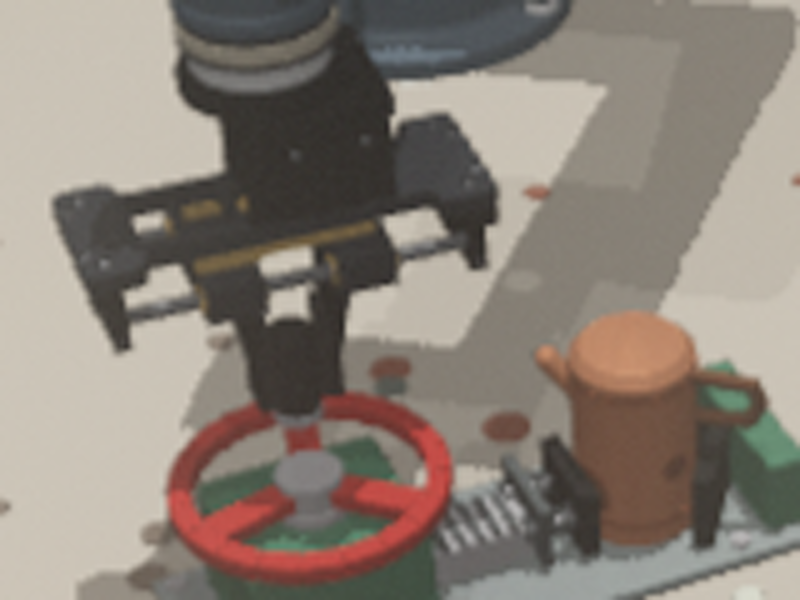

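Call:
play_rows(
  series=[
    [0.1, -0.01, 0, -0.029, 0, 0, 0],
    [0.1, -0.012, 0, -0.028, 0, 0, 0],
    [0.1, -0.013, 0, -0.027, 0, 0, 0],
  ],
)

```text
time: 16.87
position: [0.5178, -0.208, 0.1249]
tool_rot: [0.002, -0.704, 0.71, -0.0]
ft_force: [-8.7, -12.9, 4.0]
grip_width: 0.0228
```

```bash
python3 - <<'E'
from h import *
wst()
P=np.array([[.6039,-.2568],[.5884,-.2702],[.5693,-.2763],[.5598,-.2764],[.5414,-.2709],[.5307,-.2635],[.5231,-.2547],[.5186,-.2467],[.5157,-.2381],[.5146,-.2321],[.5144,-.2229],[.5153,-.2167],list(robot.get_obs()["position"][:2])])
from scipy.optimize import least_squares
r=least_squares(lambda q:np.hypot(*(P-q[:2]).T)-q[2],[.563,-.226,.05]).x;print(r)
a=np.unwrap(np.arctan2(P[:,1]-r[1],P[:,0]-r[0]));print(a.round(3))
crop("scene",190,160,160,120,5,"pics/s15.png")
E
```

```text
t 16.87 pos [ 0.5178 -0.208   0.1249] r 0.0488 ang 2.754 Ftan 15.19 Frad 3.16 Fz 4.04 w 0.0228
[ 0.564246   -0.22653848  0.04993707]
[-0.652 -1.065 -1.47  -1.66  -2.046 -2.308 -2.541 -2.726 -2.908 -3.03
 -3.214 -3.34  -3.521]
```

View pics/s15.png

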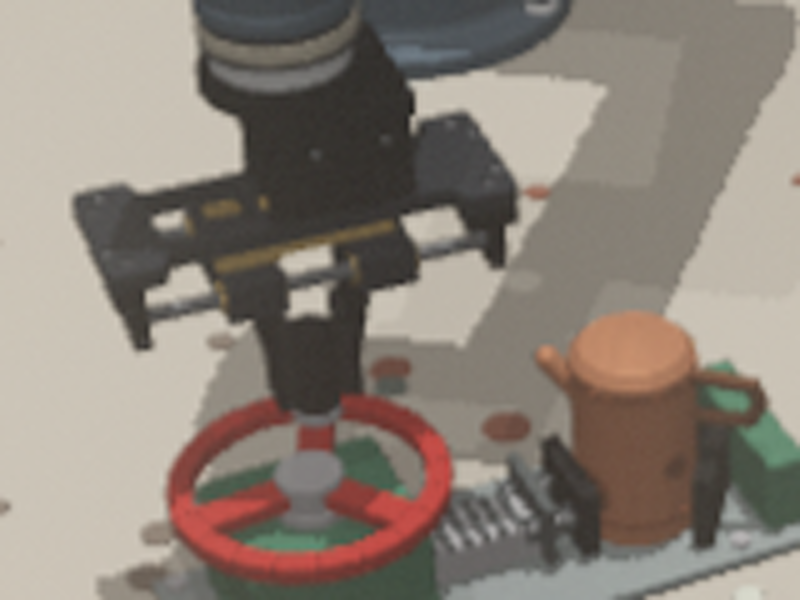

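Call:
play_rows(
  series=[
    [0.1, 0.013, 0, 0.027, 0, 0, 0],
    [0.1, 0, 0, 0, 0, 0, 0],
    [0.1, 0, 0, 0, 0, 0, 0],
  ],
)

```text
time: 17.17
position: [0.5178, -0.2078, 0.1249]
tool_rot: [0.0, -0.706, 0.709, -0.001]
ft_force: [-4.2, -4.8, 4.5]
grip_width: 0.0233
```

```bash
python3 - <<'E'
from h import *
wst()
E
```

```text
t 17.17 pos [ 0.5178 -0.2078  0.1249] r 0.0489 ang 2.749 Ftan 6.08 Frad 2.03 Fz 4.5 w 0.0233
```

Wheel stayed put at about -3.52 rad, with the hand load relaxed. Now I release and rise.

Call:
play_rows(
  series=[
    [0.3, 0, 0, 0, 0, 0, 0],
    [0.5, 0, 0, 0, 0, 0, 0],
    [0.5, 0, 0, 0, 0, 0, 0],
    [0.5, 0, 0, 0, 0, 0, 0],
    [0.5, 0, -0.1, 0, 0, 0, 0],
    [0.5, 0, -0.2, 0, 0, 0, 0],
    [0.5, 0, -0.3, 0, 0, 0, 0],
    [0.5, 0, -0.3, 0, 0, 0, 0],
    [0.5, 0, -0.2, 0, 0, 0, 0],
    [0.5, 0, -0.1, 0, 0, 0, 0],
    [0.5, 0, 0, 0, 0, 0, 0],
  ],
)

```text
time: 18.08
position: [0.5191, -0.206, 0.2469]
tool_rot: [-0.002, -0.706, 0.708, -0.002]
ft_force: [0.2, -0.6, 0.2]
grip_width: 0.0434
```

Call:
play_rows(
  series=[
    [0.5, 0.1, 0, 0, 0, 0, 0],
    [0.5, 0.2, 0, 0, 0, 0, 0],
    [0.5, 0.3, 0, 0.1, 0, 0, 0],
    [0.5, 0.2, 0, 0.2, 0, 0, 0],
    [0.5, 0.1, 0, 0.3, 0, 0, 0],
    [0.5, 0, 0, 0.3, 0, 0, 0],
    [0.5, 0, 0, 0.3, 0, 0, 0],
    [0.5, 0, 0, 0.2, 0, 0, 0],
    [0.5, 0, 0, 0.1, 0, 0, 0],
    [0.5, 0, 0, 0, 0, 0, 0],
  ],
)

```text
time: 18.92
position: [0.4266, -0.3567, 0.2422]
tool_rot: [0.0, 0.708, -0.706, -0.002]
ft_force: [0.0, 0.3, 0.6]
grip_width: 0.0435
```

```bash
python3 - <<'E'
from h import *
go(.5,-.3,.24)
im=eyes.camera("top");cv2.imwrite("pics/top16f.png",im[:,:,::-1])
crop("top",295,190,160,100,5,"pics/t16.png",im)
crop("scene",190,190,180,120,4.4,"pics/s16.png")
E
```

```text
t 18.92 pos [ 0.4266 -0.3567  0.2422] zyaw -90.13 tool y [-0.002  0.002 -1.   ] q [-0.897  0.442  1.611 -0.     1.091  0.676] F [0.01 0.28 0.61] w 0.0435
shift now (tool x,y,z)/100mm: [-0.732  0.022 -0.569] dist 0.0928
```

View pics/t16.png

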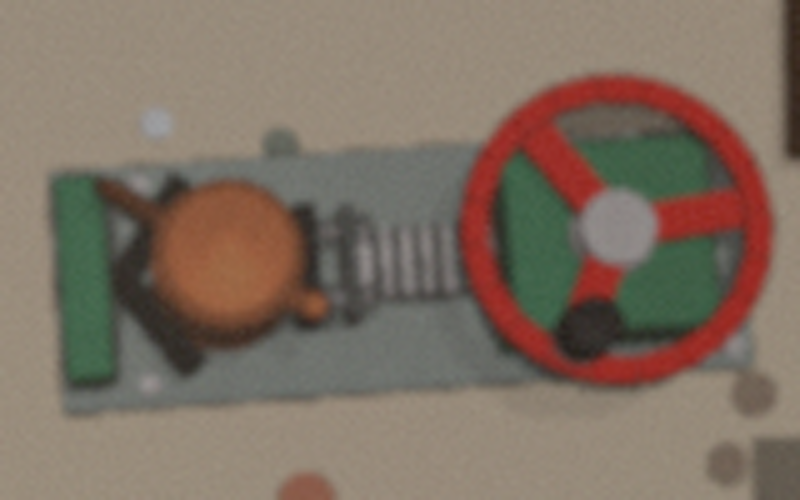

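View pics/s16.png

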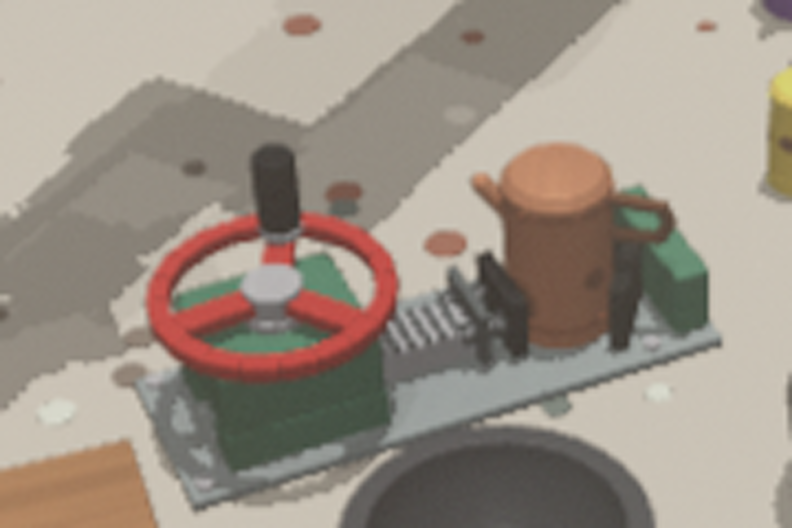

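```bash
python3 - <<'E'
from h import *
T=lambda x,y,z: ray("top",*c2p(x,y,295,190,5),z)
print("spring mm",1000*((T(382,262,.049)-T(457,262,.045))-(T(310,255,.049)-T(352,262,.045)))[1])
print("pot",T(226,262,.1))
print(ticket.hand_in())
E
```

```text
spring mm 14.561932583550513
pot [ 0.54964403 -0.06052313  0.1       ]
the job is handed in; nothing more can be done
None
```

I stood the larger copper pot on the floor plate between the shoe and the V jaw and let go. I then wound the red wheel about 3.26 rad clockwise, released the knob and moved the arm clear. The job was handed in at about 19 s. The hand-in reported no verdict.

**Clamping force:** three checks agreed on about 20 N at the shoe.
- **Knob force:** 15.2 N while turning, which is about 6 N above the 9 to 9.5 N it took to turn the wheel before the shoe met the pot.
- **Winding past the stop:** about 0.76 rad after the pot stopped at the jaw, which gives about 19 N.
- **Spring shortening in the top view:** about 14.5 mm, which gives about 22 N. This is the roughest of the three.

**Final state:** the last pictures show the pot upright against the V jaw, with its axis near (0.550, -0.060) m. That fits the jaw's shape, but I did not measure the seat point separately to the millimetre. The wheel held its angle when I eased the hand off before letting go. The robot touches nothing. I did not touch any of the other goods, but I did not measure them against their starting positions.

**Disagreements:**
- The cameras differed by up to about 6 mm on the knob position, so I used an average, and the grasp held.
- The seat does not lie where it would if the cradle's origin were the middle of the plate, so I took it from the jaw and shoe instead.

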